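# Turn the chocolate biscuit and stack the next one on a card

### The job

The biscuit on the ridged board lies chocolate side down: turn it over with the spatula, not with your fingers, so that it lies flat on the board, off the ridge, with its chocolate up, and then lay the spatula down flat on the worktop. Next lay the card centrally on the turned biscuit and stack the other biscuit centrally on the card, its chocolate also up. Leave the jars, the glass and the salt shaker standing where they are.

Things in the scene. Friction and masses are not known exactly. Their poses are not given: they have to be found in the camera images.
- biscuit_a_center (a point): Centre (half-way up) of the biscuit to be turned: rigid and round, 62 mm across, 16 mm thick, about 60 g, on the board on the +y side of the ridge. One half is dark chocolate, the other light tan with small dots; z points out of the tan face (up at the start, down when the chocolate is up).
- biscuit_b_center (a point): Centre (half-way up) of the other biscuit, same size (62 mm across, 16 mm thick), lying on the bare worktop beside the board, chocolate up; its z axis points out of its chocolate face. Can be gripped across its rim.
- card_center (a point): Centre of a stiff brown cardboard separator, 64 mm (its x) by 90 mm (its y) by 5 mm thick, rigid, 30 g, lying flat on the bare worktop. Can be gripped across its 64 mm width by the fingertips.
- spatula_grip (a point): Grip point on the centre line of the spatula's level red handle (95 mm long, 20 wide, 16 high), 50 mm above the blade's underside and 140 mm behind the blade's front edge; 30 mm of handle lie before it, 65 mm behind. Axes: x from handle towards the blade's front edge, y across, z up.
- spatula_tip (a point): Middle of the blade's front edge, at its underside (140 mm ahead of and 50 mm below the grip point). Same axes as the grip point.
- spatula: The whole spatula, 180 g: steel blade 80 mm long, 60 wide, 2.5 thick, joined by a bent neck to the raised handle. It stands by itself flat on its blade, handle in the air. Origin on the underside at the middle of the blade, axes as for its grip point.
- biscuit_a: The biscuit to be turned; origin at the middle of its chocolate face, axes as for its centre. Both rims are bevelled: each flat face is only 48 mm across and widens to the full 62 mm over 6 mm of height, so a thin blade can enter under its edge. Tipped over the ridge it may come to rest leaning on it, and can be pushed on with the blade until it lies flat.
- card: The card; origin at the middle of its underside.
- biscuit_b: The other biscuit; origin at the middle of its plain (tan) face.
- ridge_top (a point): Middle of the top of a dark wooden ridge glued across the middle of the fixed board: 170 mm long (x), 8 wide (y), 8 high, its top 30 mm above the worktop. The board, 190 mm (x) by 300 (y) by 22 thick, is centred under it, same axes (roughly the world's). A biscuit is stopped by the ridge and tips over it when its other edge is raised.
- honey_jar: Honey jar with black lid, 61 mm across, 86 mm high; origin at its foot. Bystander.
- tumbler: Clear glass tumbler, 81 mm across, 93 mm high; origin at its foot. Bystander.
- jam_jar: Jam jar with red lid, 66 mm across, 100 mm high; origin at its foot. Bystander.
- salt_shaker: Glass salt shaker, 44 mm across, 90 mm high; origin at its foot. Bystander.
Mind the look-alikes: they are no part of the job. Leave any purple look-alike of the biscuit_a alone.

How it is judged (in metres and radians):
On the way, in this order (a step that is already met when the one before it is completed fails the run):
1. the spatula tips the biscuit up: tilted by more than 0.5 rad while the spatula touches it and the fingers do not (angle between biscuit_a_center's own z axis and vertical between 0.5 and 2.6 rad and contact force between spatula and biscuit_a above 0.03 N and contact force between the fingers and biscuit_a below 0.1 N), for 0.05 s.
2. the biscuit lies flat on the board, chocolate up, clear of the spatula (angle between biscuit_a_center's own z axis and vertical above 3.09 rad and height (world z) of biscuit_a_center between 0.026 and 0.034 m and contact force between spatula and biscuit_a below 0.05 N), for 0.2 s.
3. the spatula lies on the worktop, released (height (world z) of spatula_tip below 0.012 m and contact force between the fingers and spatula below 0.1 N and linear speed of spatula below 0.02 m/s), for 0.2 s.
4. the card lies centrally on the turned biscuit, released (all of step 2 and horizontal distance between card_center and biscuit_a_center below 0.015 m and height (world z) of card_center between 0.037 and 0.044 m and (angle between card_center's own z axis and vertical below 0.06 rad or angle between card_center's own z axis and vertical above 3.08 rad) and contact force between the fingers and card below 0.1 N), for 0.2 s.
At the end, for the whole second after the job is handed in: First biscuit flat on the board, chocolate up; card flat on it and second biscuit flat on the card, chocolate up, both within 15 mm of the first biscuit's centre; spatula on the worktop, blade's front edge within 12 mm of it; all at rest and released (all of step 3 and all of step 4 and horizontal distance between biscuit_b_center and biscuit_a_center below 0.015 m and height (world z) of biscuit_b_center between 0.047 and 0.055 m and angle between biscuit_b_center's own z axis and vertical below 0.06 rad and linear speed of each of biscuit_b, biscuit_a below 0.02 m/s); the robot touches nothing.
It fails at once if the fingers touch the first biscuit before it is turned (contact force between the fingers and biscuit_a above 0.5 N and angle between biscuit_a_center's own z axis and vertical below 2.6 rad).
It fails at once if a jar, the glass or the salt shaker is moved by more than 30 mm or tipped (distance of any of honey_jar, tumbler, jam_jar, salt_shaker from where it was at the start of the episode above 0.03 m or angle between any of honey_jar, tumbler, jam_jar, salt_shaker's own z axis and vertical above 0.3 rad).
It also fails if it takes over 72 s, if anything falls off the work surface, if the arm or the gripper's body presses on something with over 40 N, if the wrist force passes 120 N, or if a joint passes its speed limit or range.

### The arm

A 7-joint arm with a two-finger parallel gripper is mounted at the origin on a cart in front of the work surface, level with it; the furniture and walls round the work are solid. World frame = base frame: x ahead of the robot, y to its left, z up, the work surface at z = 0. Lengths are in m, angles in degrees, forces in N, time in s.
With the tool pointing down it reaches from about 0.4 to 0.85 m from the base axis. Payload 6.9 kg.
Tool frame: the origin (TCP) lies midway between the tips of the shut fingers; the grasp point (between the pads) lies 19 mm behind it; z points along the fingers, y is the line along which they close (so a half turn about z gives the same grasp; the last joint's range is limited). The gripper opens to 85 mm and grips with 20 to 120 N. Pads are 22 mm wide; open, the fingers measure 114 mm over their backs; the gripper's body (76 mm by 85 mm) begins 54 mm behind the grasp point. The pads swing forward as they close: fully open they stand 13 mm farther back than shut.
Start: joints at [75.487, 29.078, -13.613, 85.955, 7.202, 65.827, -8.869], TCP at [0.219, -0.585, 0.231] pointing down, gripper open.
Joint ranges: [-176.47, 176.47], [-13.61, 117.27], [-81.72, 77.17], [0.22, 143.17], [-87.28, 267.28], [10, 112.55], [-165.47, 165.47]. Speed limits (degrees/s): [136.94, 136.94, 180, 180, 180, 180, 180].

### API

Orientations are given as a 3x3 rotation matrix whose columns are the frame's x, y, z axes.
In Python, from workcell import * gives the robot as it stands. The module is installed in compiled form; this text tells all that it offers.
- The arm moves only by the tool apply_moves, never from a script. Its argument "moves" is text: rows parted by semicolons, each of 7 numbers parted by spaces: the gripper command: -1 is shut, 1 is fully open, values between are in proportion, then the shift along the tool's x, y, z in units of 50 mm (1.0 is 50 mm), then the turn, a rotation vector about the tool's x, y, z in units of 6 degrees (1.0 is 6 degrees). In form: grip dx dy dz rx ry rz; .... A call has 1 to 5 rows; each row is the pose to reach, as a shift and turn from the pose commanded when the call began, along the tool's axes at that moment; what a row does not reach only later rows make up. A row lasts 1/10 s, in which the tool goes at most 50 mm and 8.59 degrees, less where a joint would pass 70% of its speed; a pose out of reach is approached as far as the arm can. A call with a gripper value outside its range is refused whole. The fingers move at their own pace and stop on an object; the grip force is fixed at half the most. Time passes only in rows, so rows that repeat a pose let the fingers close. It gives the time, the measured TCP pose, the force, the opening and the grip force at its end, in the units of the state.
- get_obs(): the state, without advancing time (a new reading comes with each control period).
- snapshot(name): name is "scene" or "top" or "wrist"; returns the picture (480x640x3 uint8, red, green, blue); there is no depth.
- camera_params(name): a dict with "fx", "fy", "cx", "cy" (pixels), "k1" (the pictures are not rectified: a ray, as slopes to the right and down, at radius r is drawn at 1 + k1 r^2 times it, then the intrinsics apply), "cam_to_world" (4x4, takes a point from camera to world coordinates). Camera axes: x right, y down, z forward; pixel columns grow to the right and rows downward; lengths in m; the calibration is good to about 2 mm. A picture is of the moment at which its call begins: read the wrist's pose just before it. camera_params takes no time and is no camera call; for the wrist camera it gives the pose at the moment of the call.
- hand_in(): hands the job in; it is judged then, once.
The state is a dict: "time_s": time; "joints": joint angles; "qd": joint speeds; "effort": joint torques, N m; "position": TCP position; "eef_rot": TCP orientation; "wrist_force": force on the tool from outside, world axes, zero at the start; "wrist_torque": the same for the moment, N m; "gripper_width": finger opening in m; "gripper_force": force on a finger pad.
Only numpy, scipy, OpenCV 4.12 (cv2) and the standard library are available. Lean on these libraries where they do the work, as an engineer would, in place of code of your own. Each camera call takes 0.05 s, during which the arm holds its last target. There are 200 camera calls.

## Working session

There is one attempt and no reset: what is moved stays moved. The work goes in short steps, Python scripts to look and compute and a tool call to move; the robot and the scene stay as the last step left them, time stands still between calls to the robot, and variables do not carry over. Pictures are saved under pics/ and viewed, at most 10 in all, crops included, and the job is handed in when it is done.

Besides the shell and the picture viewer there is one more tool, called after ">>>" as a command line: name --argument value ..., lists and objects as JSON in quotes. apply_moves: Moves the arm, as the interface text tells. Its arguments: {"type":"object","properties":{"moves":{"type":"string"}},"required":["moves"]}

```bash
mkdir -p pics
cat > h.py <<'E'
from workcell import *
import numpy as np, cv2
def save(name,fn,crop=None,scale=1):
    im=snapshot(name)[:,:,::-1].copy()
    cv2.imwrite('pics/'+fn+'_raw.png',im)
    if crop: x0,y0,x1,y1=crop; im=im[y0:y1,x0:x1]
    if scale!=1: im=cv2.resize(im,None,fx=scale,fy=scale,interpolation=cv2.INTER_CUBIC)
    cv2.imwrite('pics/'+fn+'.png',im)
def px2w(p,u,v,z):
    x,y=(u-p['cx'])/p['fx'],(v-p['cy'])/p['fy']
    a,b=x,y
    for _ in range(20):
        s=1+p['k1']*(a*a+b*b); a,b=x/s,y/s
    T=np.array(p['cam_to_world']); d=T[:3,:3]@[a,b,1]; o=T[:3,3]
    return o+d*(z-o[2])/d[2]
def w2px(p,X):
    T=np.array(p['cam_to_world']); c=T[:3,:3].T@(np.array(X)-T[:3,3]); a,b=c[:2]/c[2]
    s=1+p['k1']*(a*a+b*b); return a*s*p['fx']+p['cx'],b*s*p['fy']+p['cy']
E
python3 - <<'E'
from h import *
save('top','t0'); save('scene','s0')
im=np.hstack([cv2.imread('pics/t0.png'),cv2.imread('pics/s0.png')])
np.set_printoptions(precision=3,suppress=True)
o=get_obs(); print(o)
for n in('top','scene','wrist'): print(camera_params(n))
E
```

```text
{'time_s': 0.1, 'joints': array([ 75.487,  29.123, -13.61 ,  86.005,   7.202,  65.826,  -8.871]), 'qd': array([ 0.025, -0.008, -0.01 , -0.247,  0.054, -0.005,  0.081]), 'effort': array([ -0.005, -62.184,  -2.195, -25.021,   0.012,   0.008,  -0.   ]), 'position': array([ 0.219, -0.585,  0.23 ]), 'eef_rot': array([[ 0.936,  0.351, -0.001],
       [ 0.351, -0.936,  0.002],
       [-0.   , -0.002, -1.   ]]), 'wrist_force': array([-0.191, -0.312, -0.686]), 'wrist_torque': array([-0.052, -0.039, -0.003]), 'gripper_force': 0.0, 'gripper_width': 0.0850859328261612}
{'fx': 504.4213317110986, 'fy': 504.4213317110986, 'cx': 321.6014527080776, 'cy': 247.2801645343561, 'k1': -0.008781731315664794, 'cam_to_world': array([[-0.006, -0.987,  0.164,  0.357],
       [-1.   ,  0.003, -0.017,  0.107],
       [ 0.016, -0.164, -0.986,  1.316],
       [ 0.   ,  0.   ,  0.   ,  1.   ]])}
{'fx': 448.0293332893675, 'fy': 448.0293332893675, 'cx': 319.4356010622301, 'cy': 241.63012456223927, 'k1': -0.09257918251605163, 'cam_to_world': array([[-0.893, -0.308,  0.328,  0.211],
       [-0.45 ,  0.636, -0.627,  0.847],
       [-0.016, -0.707, -0.707,  0.89 ],
       [ 0.   ,  0.   ,  0.   ,  1.   ]])}
{'fx': 377.8693831581831, 'fy': 377.8693831581831, 'cx': 321.51290690435286, 'cy': 242.4902484486662, 'k1': -0.001095601754168638, 'cam_to_world': array([[ 0.351, -0.895, -0.274,  0.289],
       [-0.936, -0.336, -0.103, -0.558],
       [-0.   ,  0.293, -0.956,  0.373],
       [ 0.   ,  0.   ,  0.   ,  1.   ]])}
```

View pics/t0.png

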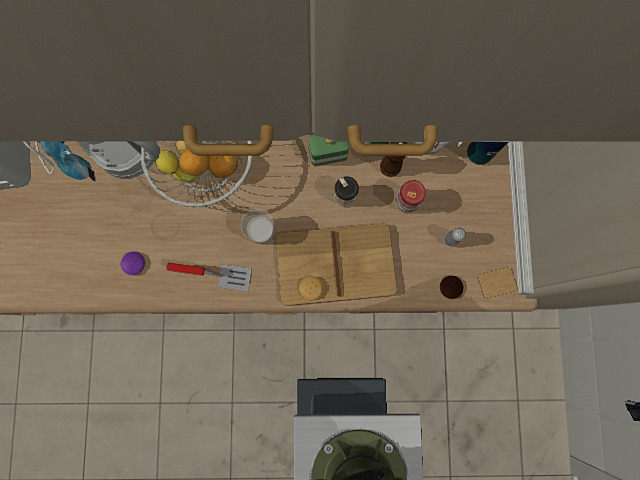

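View pics/s0.png

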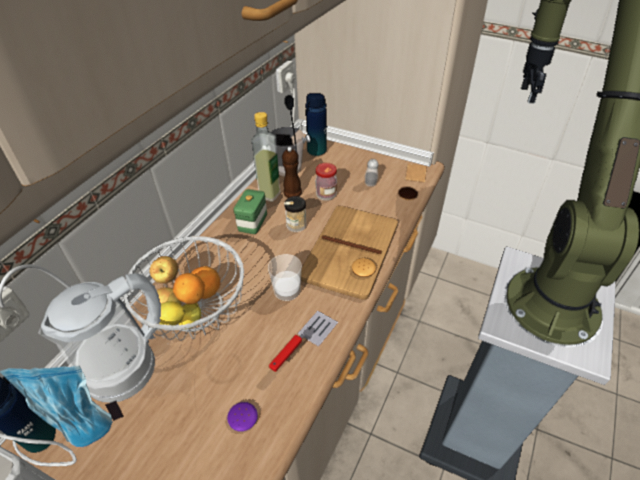

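The top view shows the following, with +x up and +y left:
- biscuit A, tan, at (311,288) on the board
- purple look-alike at (133,263)
- biscuit B, dark, at (452,287)
- card at (498,282)
- spatula: handle (168–205,268), blade (220–252,277), front edge to the right (−y)
- ridge at (337,264)

Biscuit candidates: (311,288) is A by its tan face and place on the board; (452,287) is B by its chocolate; (133,263) is purple, so I leave it. One close crop will check this.

Run:
```python
from h import *
im=cv2.imread('pics/t0_raw.png')
a=cv2.resize(im[225:310,160:360],None,fx=4,fy=4,interpolation=cv2.INTER_CUBIC)
b=cv2.resize(im[225:285+25,340:540],None,fx=4,fy=4,interpolation=cv2.INTER_CUBIC)[:, :]
m=np.vstack([a[:300+40],b[:]])[:600]
m=np.vstack([a[60:340],b[20:340]])
cv2.imwrite('pics/c1.png',m); print(m.shape)
p=camera_params('top')
np.set_printoptions(precision=3,suppress=True)
for n,u,v,z in [('a',311,288,.038),('b',452,287,.016),('card',498,282,.005),('purple',133,263,.02),('hndl0',168,267,.058),('hndl1',204,271,.058),('tip',251,279,.003),('glass',258,227,.09),('honey',346,188,.086),('salt',456,236,.09),('ridge',337,264,.03)]: print(n,px2w(p,u,v,z))
```

```text
(600, 800, 3)
a [0.465 0.112 0.038]
b [ 0.467 -0.253  0.016]
card [ 0.481 -0.378  0.005]
purple [0.533 0.571 0.02 ]
hndl0 [0.517 0.47  0.058]
hndl1 [0.507 0.38  0.058]
tip [0.492 0.269 0.003]
glass [0.612 0.243 0.09 ]
honey [0.713 0.023 0.086]
salt [ 0.588 -0.249  0.09 ]
ridge [0.527 0.045 0.03 ]
```

View pics/c1.png

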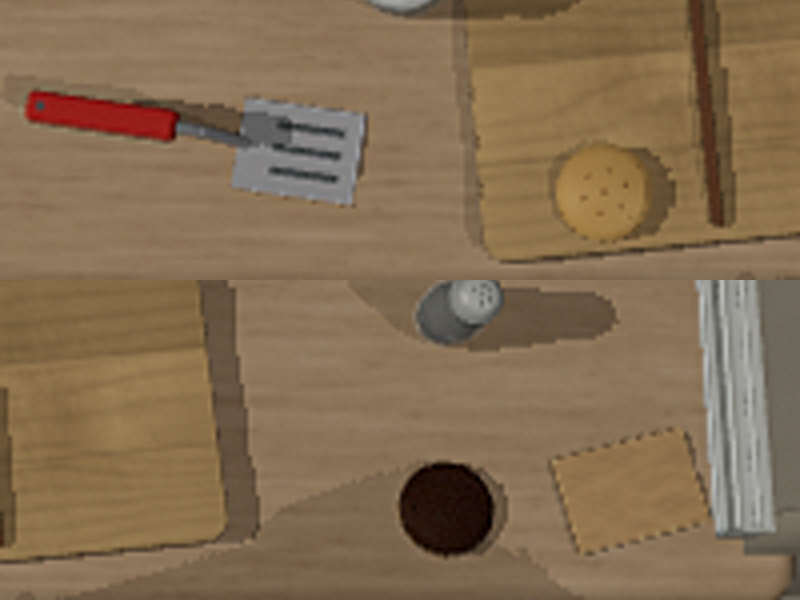

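The crop confirms A (dotted tan, crop (602,191)), B (dark, (447,509)), the card corners at (552,462), (686,430), (711,522), (584,554), the handle from (27,106) to (176,126) and the blade front mid at (358,160).

```bash
cat >> h.py <<'E'
from scipy.spatial.transform import Rotation as Ro
np.set_printoptions(precision=4,suppress=True)
def toolR(ydir,pitch=0):
    """tool pointing down, tool y along world dir ydir (2D, sign chosen near current)"""
    y=np.array([*ydir,0.]); y/=np.linalg.norm(y); z=np.array([0,0,-1.]); x=np.cross(y,z); return np.stack([x,y,z],1)
def move(pos,R,P=None,R0=None):
    o=get_obs(); P=o['position'] if P is None else np.array(P); R0=o['eef_rot'] if R0 is None else R0
    d=R0.T@(np.array(pos)-P)/.05; r=Ro.from_matrix(R0.T@R).as_rotvec(degrees=True)/6
    print('shift',d,'turn',r)
E
python3 - <<'E'
from h import *
p=camera_params('top')
T=lambda X,Y,z:px2w(p,160+X/4,240+Y/4,z)
B=lambda X,Y,z:px2w(p,340+X/4,230+(Y-280)/4,z)
h0,h1=T(27,106,.055),T(176,126,.055); t=T(358,160,.002)
print('handle',h0,h1,'tip',t,'len',np.linalg.norm(h0-h1), np.linalg.norm((h0-t)[:2]),'(205)')
d=(t-h0)[:2];d/=np.linalg.norm(d);d2=(h1-h0)[:2];d2/=np.linalg.norm(d2);print('dir',d,d2,'grip',t[:2]-.14*d,h0[:2]+.065*d2)
print('A',T(602,191,.032)); print('B',B(447,509,.010))
r0,r1=T(693,0,.03),T(717,222,.03);print('ridge',r0,r1,(r1-r0)/np.linalg.norm(r1-r0))
print('board near edge',T(490,260,.022),B(225,540,.022))
c=[B(*q,.005) for q in[(552,462),(686,430),(711,522),(584,554)]]; print('card',np.mean(c,0),c,[np.linalg.norm(c[i]-c[i-1]) for i in range(4)])
# transit to above (0.45,0.0,0.25)
gd=d
for yd in ([-gd[1],gd[0]],[gd[1],-gd[0]]):
    move([.5,.41,.2],toolR(yd))
move([.42,-.2,.26],get_obs()['eef_rot'])
E
```

```text
handle [0.5188 0.4738 0.055 ] [0.5058 0.3802 0.055 ] tip [0.4893 0.2726 0.002 ] len 0.09450599516518766 0.20329192499339394 (205)
dir [-0.145  -0.9894] [-0.1372 -0.9905] grip [0.5096 0.4112] [0.5099 0.4094]
A [0.4659 0.1135 0.032 ]
B [ 0.4673 -0.2541  0.01  ]
ridge [0.5896 0.0543 0.03  ] [0.446  0.0403 0.03  ] [-0.9953 -0.0964  0.    ]
board near edge [0.423 0.185 0.022] [ 0.4471 -0.1066  0.022 ]
card [ 0.4784 -0.3789  0.005 ] [array([ 0.4983, -0.3263,  0.005 ]), array([ 0.5191, -0.4165,  0.005 ]), array([ 0.4584, -0.4289,  0.005 ]), array([ 0.4379, -0.3439,  0.005 ])] [np.float64(0.06284675480972823), np.float64(0.0925434146097267), np.float64(0.06195745020919358), np.float64(0.08740631365139744)]
shift [ 12.244  -16.6562   0.6369] turn [ -0.0144  -0.0082 -10.1845]
shift [ 12.244  -16.6562   0.6369] turn [-0.0094  0.0165 19.8155]
shift [ 6.4619 -5.7969 -0.581 ] turn [0. 0. 0.]
```

>>> apply_moves --moves "1 0.72 -0.64 -0.06 0 0 0; 1 1.44 -1.28 -0.12 0 0 0; 1 2.16 -1.92 -0.18 0 0 0; 1 2.88 -2.56 -0.24 0 0 0; 1 3.6 -3.2 -0.3 0 0 0"

```text
time_s: 0.6
position: [0.3322, -0.3703, 0.2462]
eef_rot: [[0.936, 0.351, -0.0], [0.351, -0.936, 0.0], [-0.0, -0.0, -1.0]]
wrist_force: [0.4, -0.4, 0.6]
gripper_width: 0.0855
gripper_force: 0.0
```

>>> apply_moves --moves "1 0.72 -0.64 -0.06 0 0 0; 1 1.44 -1.28 -0.12 0 0 0; 1 2.16 -1.92 -0.18 0 0 0; 1 2.88 -2.56 -0.24 0 0 0; 1 2.88 -2.56 -0.24 0 0 0"

```text
time_s: 1.1
position: [0.4249, -0.195, 0.259]
eef_rot: [[0.933, 0.361, 0.003], [0.361, -0.933, 0.002], [0.003, -0.001, -1.0]]
wrist_force: [-0.0, -0.4, 0.2]
gripper_width: 0.0855
gripper_force: 0.0
```

Run:
```python
from h import *
o=get_obs();print(o['time_s'],o['position'],o['joints'])
move([.5,.30,.22],o['eef_rot'])
move([.5,.30,.22],toolR([.9894,-.145]))
```

```text
1.1 [ 0.4249 -0.195   0.259 ] [ 39.711   14.1831 -22.9282 105.8886   6.0605  61.0402 -54.3634]
shift [ 4.9714 -8.6887  0.8071] turn [0. 0. 0.]
shift [ 4.9714 -8.6887  0.8071] turn [  0.0058  -0.0354 -10.0842]
```

>>> apply_moves --moves "1 0.5 -0.87 0.08 0 0 -1; 1 1 -1.74 0.16 0 0 -2; 1 1.5 -2.6 0.24 0 0 -3; 1 2 -3.48 0.32 0 0 -4; 1 2.5 -4.35 0.4 0 0 -5"

```text
time_s: 1.6
position: [0.4619, 0.0454, 0.2382]
eef_rot: [[0.633, 0.774, -0.0], [0.774, -0.633, -0.0], [-0.0, 0.0, -1.0]]
wrist_force: [0.8, -0.4, 0.1]
gripper_width: 0.0853
gripper_force: 0.0
```

Run:
```python
from h import *
move([.5,.33,.22],toolR([.9894,-.145]))
```

```text
shift [ 4.8902 -3.0126  0.3621] turn [ 0.0012  0.0034 -5.1523]
```

>>> apply_moves --moves "1 0.98 -0.6 0.07 0 0 -1.03; 1 1.96 -1.2 0.14 0 0 -2.06; 1 2.93 -1.8 0.21 0 0 -3.09; 1 3.91 -2.4 0.28 0 0 -4.12; 1 4.89 -3 0.36 0 0 -5.15"

```text
time_s: 2.1
position: [0.4968, 0.2925, 0.2224]
eef_rot: [[0.145, 0.989, -0.0], [0.989, -0.145, -0.001], [-0.001, -0.0, -1.0]]
wrist_force: [1.0, -0.8, 0.4]
gripper_width: 0.0854
gripper_force: 0.0
```

>>> apply_moves --moves "1 0 0 0 0 0 0; 1 0 0 0 0 0 0"

```text
time_s: 2.3
position: [0.4959, 0.2921, 0.222]
eef_rot: [[0.146, 0.989, -0.002], [0.989, -0.146, -0.0], [-0.001, -0.002, -1.0]]
wrist_force: [0.1, -0.2, -0.2]
gripper_width: 0.0855
gripper_force: 0.0
```

Run:
```python
from h import *
import pickle
o=get_obs(); p=camera_params('wrist'); pickle.dump(p,open('w1.pkl','wb')); save('wrist','w1')
print(o['time_s'],o['position'],o['joints'])
for q in ([.51,.41,.055],[.489,.273,0],[.466,.1135,.032]): print(w2px(p,q))
```

```text
2.3 [0.4959 0.2921 0.222 ] [ -5.9452  29.2411 -42.7318  94.165   21.3546  65.1617 -62.5974]
(np.float64(317.90150883820763), np.float64(64.88133623097838))
(np.float64(318.1684181658849), np.float64(225.75551961525298))
(np.float64(318.8891140608795), np.float64(383.60277341224344))
```

View pics/w1.png

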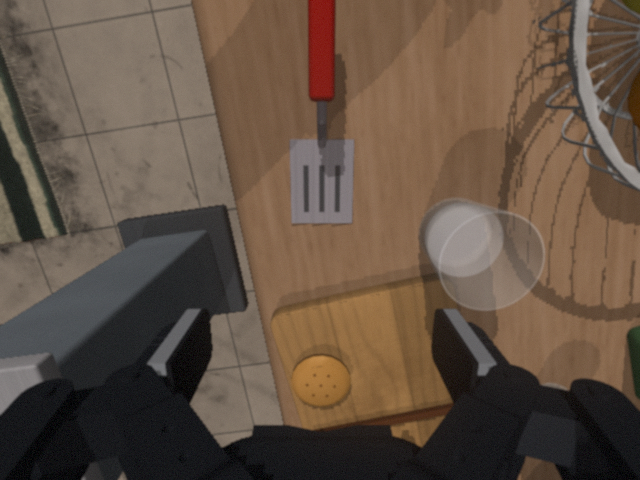

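Run:
```python
from h import *
import pickle
p=pickle.load(open('w1.pkl','rb'))
t=px2w(p,322,223,.0015); h1=px2w(p,321,100,.054);h0=px2w(p,321.5,2,.054)
print('tip',t,'handle',h1,h0,'A',px2w(p,321,381,.032))
b0,b1=px2w(p,276,318,.022),px2w(p,437,277,.022);print('boardedge',b0,b1,(b1-b0)/np.linalg.norm(b1-b0))
d=(t-h0)[:2];d/=np.linalg.norm(d);print(d,'grip',t[:2]-.14*d, h1[:2]-.03*d)
g=t[:2]-.14*d
move([*g,.12],toolR([-d[1],d[0]]))
```

```text
tip [0.4932 0.2756 0.0015] handle [0.5087 0.3853 0.054 ] [0.5187 0.4506 0.054 ] A [0.4686 0.1163 0.032 ]
boardedge [0.4336 0.1897 0.022 ] [0.597  0.2107 0.022 ] [0.9919 0.1271 0.    ]
[-0.1442 -0.9895] grip [0.5134 0.4141] [0.513 0.415]
shift [ 2.4999 -0.0297  2.0389] turn [-0.0102  0.0141 -0.0466]
```

>>> apply_moves --moves "1 0.75 0 0.6 0 0 0; 1 1.5 -0.02 1.2 0 0 0; 1 2.25 -0.03 1.8 0 0 0; 1 2.47 -0.01 2.4 0 0 0; 1 2.47 -0.01 3 0 0 0"

```text
time_s: 2.85
position: [0.5147, 0.4139, 0.0717]
eef_rot: [[0.149, 0.989, 0.0], [0.989, -0.149, 0.001], [0.001, 0.0, -1.0]]
wrist_force: [0.4, -0.8, 0.5]
gripper_width: 0.0853
gripper_force: 0.0
```

>>> apply_moves --moves "1 0 0 0.4 0 0 0; 1 0 0 0.8 0 0 0; 1 0 0 0.82 0 0 0"

```text
time_s: 3.15
position: [0.5144, 0.4096, 0.0294]
eef_rot: [[0.151, 0.988, -0.003], [0.988, -0.151, -0.005], [-0.005, -0.002, -1.0]]
wrist_force: [0.1, 0.8, -0.7]
gripper_width: 0.0853
gripper_force: 0.0
```

>>> apply_moves --moves "-1 0 0 0 0 0 0; -1 0 0 0 0 0 0; -1 0 0 0 0 0 0; -1 0 0 0 0 0 0; -1 0 0 0 0 0 0"

```text
time_s: 3.65
position: [0.5145, 0.4137, 0.0327]
eef_rot: [[0.149, 0.989, 0.001], [0.989, -0.149, 0.001], [0.001, 0.001, -1.0]]
wrist_force: [-0.2, -0.1, 2.4]
gripper_width: 0.0188
gripper_force: 61.2
```

>>> apply_moves --moves "-1 0 0 0 0 0 0; -1 0 0 0 0 0 0; -1 0 0 0 0 0 0; -1 0 0 0 0 0 0; -1 0 0 0 0 0 0"

```text
time_s: 4.15
position: [0.5145, 0.414, 0.0324]
eef_rot: [[0.148, 0.989, 0.001], [0.989, -0.148, 0.001], [0.001, 0.001, -1.0]]
wrist_force: [-0.1, 0.4, 6.2]
gripper_width: 0.019
gripper_force: 61.5
```

```bash
cat >> h.py <<'E'
TT=np.array([-.141,-.001,.0324])
A0=np.array([.467,.115]); U=np.array([.10,-.995]); U/=np.linalg.norm(U)
def sp(s,z,pitch,lat=0):
    "tip pose: s = distance along U from A0, z height"
    R=toolR([-U[1],U[0]])@Ro.from_rotvec([0,pitch,0],degrees=True).as_matrix()
    t=np.array([*(A0+s*U+lat*np.array([-U[1],U[0]])),z]); return t-R@TT,R
def tip():
    o=get_obs(); t=o['position']+o['eef_rot']@TT; print('tip',t,'s',(t[:2]-A0)@U,'lat',(t[:2]-A0)@[-U[1],U[0]]); return t
E
python3 - <<'E'
from h import *
o=get_obs();P=o['position'];R=o['eef_rot'];print(o['wrist_force'],o['wrist_torque'])
P1=P+[0,0,.06]
p,r=sp(-.056,.045,12); print(p)
move(p,r,P1)
E
```

```text
[-0.1053  0.4154  6.1925] [-0.1703 -0.0418  0.0057]
[0.4493 0.3013 0.106 ]
shift [-2.4209 -0.9562 -0.2753] turn [ 0.2559  1.9814 -2.37  ]
```

>>> apply_moves --moves "-1 0 0 -0.6 0 0 0; -1 0 0 -1.2 0 0 0; -1 0 0 -1.2 0 0 0"

```text
time_s: 4.45
position: [0.5153, 0.4153, 0.0954]
eef_rot: [[0.149, 0.989, 0.004], [0.989, -0.149, 0.004], [0.005, 0.003, -1.0]]
wrist_force: [0.3, 1.3, -0.9]
gripper_width: 0.019
gripper_force: 60.6
```

>>> apply_moves --moves "-1 -0.6 -0.24 -0.07 0.06 0.5 -0.6; -1 -1.2 -0.48 -0.14 0.12 1 -1.2; -1 -1.8 -0.72 -0.2 0.19 1.5 -1.8; -1 -2.42 -0.96 -0.28 0.26 1.98 -2.37; -1 -2.42 -0.96 -0.28 0.26 1.98 -2.37"

```text
time_s: 4.95
position: [0.4475, 0.2923, 0.1033]
eef_rot: [[-0.091, 0.996, -0.026], [0.975, 0.094, 0.2], [0.201, -0.007, -0.98]]
wrist_force: [-0.6, -0.3, -1.8]
gripper_width: 0.0188
gripper_force: 60.6
```

>>> apply_moves --moves "-1 0 0 0 0 0 0; -1 0 0 0 0 0 0"

```text
time_s: 5.15
position: [0.449, 0.3018, 0.1058]
eef_rot: [[-0.097, 0.995, -0.022], [0.973, 0.1, 0.207], [0.208, -0.001, -0.978]]
wrist_force: [-0.6, -0.8, -2.2]
gripper_width: 0.0186
gripper_force: 60.6
```

Run:
```python
from h import *
import pickle
o=get_obs();print(o['time_s'],o['position'],o['wrist_force'],o['wrist_torque'],o['gripper_width']); t=tip()
pt=camera_params('top');ps=camera_params('scene')
save('top','t2');save('scene','s2')
u,v=map(int,w2px(pt,t));a=cv2.imread('pics/t2_raw.png')[v-45:v+45,u-50:u+50]
u2,v2=map(int,w2px(ps,t));b=cv2.imread('pics/s2_raw.png')[v2-67:v2+68,u2-75:u2+75]
print('top org',u-50,v-45,'scene org',u2-75,v2-67)
m=np.hstack([cv2.resize(a,(400,360),interpolation=2),cv2.resize(b,(400,360),interpolation=2)]);cv2.imwrite('pics/c2.png',m)
```

```text
5.15 [0.449  0.3018 0.1058] [-0.579  -0.7904 -2.1644] [-0.1374 -0.0238  0.0245] 0.018619659377893158
tip [0.461  0.1712 0.0448] s -0.05652242766119671 lat -0.0003190983887518077
top org 237 244 scene org 282 211
```

View pics/c2.png

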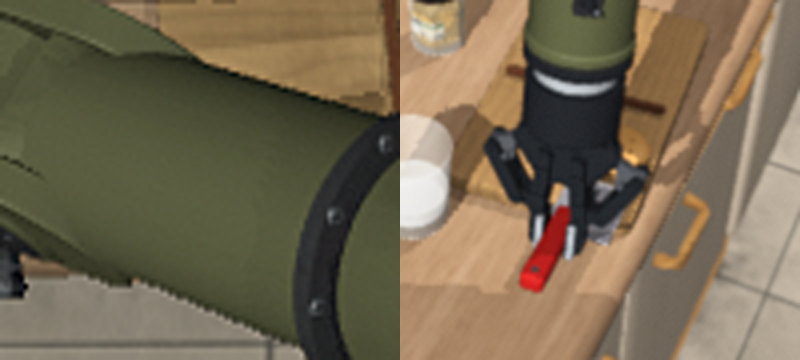

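The arm hides the blade from the top camera, while the scene view shows the red handle firmly gripped and the blade over the board. I'll find the board height by touch.

>>> apply_moves --moves "-1 -0.04 0 0.2 0 0 0; -1 -0.08 0 0.39 0 0 0; -1 -0.08 0 0.39 0 0 0"

```text
time_s: 5.55
position: [0.4477, 0.3009, 0.0842]
eef_rot: [[-0.098, 0.995, -0.025], [0.974, 0.101, 0.204], [0.206, -0.004, -0.979]]
wrist_force: [-0.3, -0.0, -1.7]
gripper_width: 0.019
gripper_force: 60.5
```

>>> apply_moves --moves "-1 -0.004 0 0.02 0 0 0; -1 -0.008 0 0.04 0 0 0; -1 -0.008 0 0.04 0 0 0"

```text
time_s: 5.85
position: [0.4488, 0.3012, 0.084]
eef_rot: [[-0.098, 0.995, -0.022], [0.973, 0.1, 0.206], [0.207, -0.001, -0.978]]
wrist_force: [-0.3, 1.0, -1.7]
gripper_width: 0.0191
gripper_force: 60.5
```

>>> apply_moves --moves "-1 -0.004 0 0.02 0 0 0; -1 -0.008 0 0.04 0 0 0; -1 -0.008 0 0.04 0 0 0"

```text
time_s: 6.15
position: [0.4489, 0.3014, 0.0822]
eef_rot: [[-0.098, 0.995, -0.021], [0.973, 0.1, 0.206], [0.208, -0.001, -0.978]]
wrist_force: [-0.1, 1.5, 0.7]
gripper_width: 0.019
gripper_force: 60.9
```

Run:
```python
from h import *
o=get_obs();print(o['time_s'],o['position'],o['wrist_force'],o['wrist_torque']);tip()
```

```text
6.15 [0.4489 0.3014 0.0822] [-0.121   1.5096  0.7112] [-0.1765 -0.0071  0.0356]
tip [0.461  0.1708 0.0212] s -0.05610125085674587 lat -0.000366548705319033
```

>>> apply_moves --moves "-1 -0.196 0 -0.046 0 0 0; -1 -0.392 0 -0.087 0 0 0; -1 -0.588 0 -0.128 0 0 0; -1 -0.784 0 -0.168 0 0 0; -1 -0.98 0 -0.21 0 0 0"

```text
time_s: 6.65
position: [0.4541, 0.2504, 0.0822]
eef_rot: [[-0.097, 0.995, -0.021], [0.973, 0.099, 0.206], [0.207, -0.001, -0.978]]
wrist_force: [-0.9, 2.8, 0.8]
gripper_width: 0.0189
gripper_force: 60.9
```

>>> apply_moves --moves "-1 -0.1 0 -0.021 0 0 0; -1 -0.2 0 -0.042 0 0 0; -1 -0.3 0 -0.063 0 0 0; -1 -0.3 0 -0.063 0 0 0"

```text
time_s: 7.05
position: [0.4555, 0.2354, 0.082]
eef_rot: [[-0.097, 0.995, -0.022], [0.974, 0.099, 0.206], [0.207, -0.001, -0.978]]
wrist_force: [0.3, 0.3, 0.2]
gripper_width: 0.0188
gripper_force: 60.9
```

Run:
```python
from h import *
o=get_obs();print(o['time_s'],o['position'],o['wrist_force'],o['wrist_torque']);tip()
ps=camera_params('scene');save('scene','s3',(300,150,440,290),5);print(w2px(ps,[*(A0+.036*U),.03]))
print(camera_params('wrist')['cam_to_world'])
```

```text
7.05 [0.4555 0.2354 0.082 ] [0.3385 0.2519 0.2391] [-0.1361 -0.125   0.0598]
tip [0.4675 0.1047 0.0211] s 0.010334222229722568 lat -0.0005857311125637498
(np.float64(368.0384326614489), np.float64(256.84190532616344))
[[ 0.995   0.0992  0.0079  0.4507]
 [ 0.0995 -0.991  -0.0901  0.2792]
 [-0.0011  0.0904 -0.9959  0.2366]
 [ 0.      0.      0.      1.    ]]
```

View pics/s3.png

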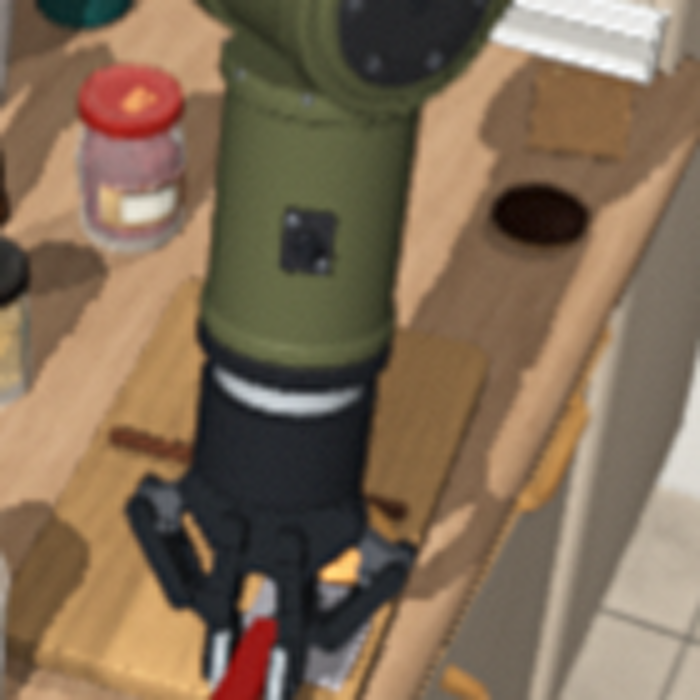

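>>> apply_moves --moves "-1 -0.08 0 -0.017 0 0 0; -1 -0.16 0 -0.034 0 0 0; -1 -0.24 0 -0.05 0 0 0; -1 -0.24 0 -0.05 0 0 0"

```text
time_s: 7.5
position: [0.4566, 0.2229, 0.0818]
eef_rot: [[-0.097, 0.995, -0.022], [0.974, 0.099, 0.205], [0.206, -0.002, -0.978]]
wrist_force: [0.4, 1.3, -0.0]
gripper_width: 0.0192
gripper_force: 60.9
```

Run:
```python
from h import *
o=get_obs();print(o['time_s'],o['wrist_force'],o['wrist_torque']);t=tip();R=o['eef_rot']
s0,z0=(t[:2]-A0)@U,t[2]
pr=0
for f in (15,30,45,60,75,88):
    f=np.radians(f); s=.066-.043*np.cos(f);z=.024+.043*np.sin(f)
    d=np.array([*(U*(s-s0)),z-z0]); print(np.degrees(f),s,z,R.T@d/.05)
for s,z in((.075,.068),(.085,.066),(.095,.062)): print(s,z,R.T@np.array([*(U*(s-s0)),z-z0])/.05)
```

```text
7.5 [ 0.3534  1.3253 -0.0073] [-0.1632 -0.1013  0.0596]
tip [0.4685 0.0922 0.021 ] s 0.022880107999049538 lat -0.0007611921260722795
14.999999999999998 0.02446518946957007 0.03512921893940839 [ 0.0273 -0.0005 -0.2831]
29.999999999999996 0.028760907637269142 0.0455 [-0.014  -0.0007 -0.5038]
45.0 0.035594408408978456 0.05440559159102154 [-0.111  -0.0009 -0.7063]
59.99999999999999 0.0445 0.061239092362730854 [-0.2571 -0.001  -0.8768]
75.0 0.05487078106059161 0.06553481053042993 [-0.4423 -0.001  -1.0036]
88.0 0.06449932164179245 0.06697380556182111 [-0.6248 -0.0009 -1.0715]
0.075 0.068 [-0.8261 -0.0008 -1.1349]
0.085 0.066 [-1.03   -0.0006 -1.137 ]
0.095 0.062 [-1.2422 -0.0003 -1.1   ]
```

>>> apply_moves --moves "-1 -0.06 0 -0.013 0 0 0; -1 -0.12 0 -0.025 0 0 0; -1 -0.12 0 -0.025 0 0 0"

```text
time_s: 7.8
position: [0.4573, 0.2171, 0.0819]
eef_rot: [[-0.097, 0.995, -0.022], [0.974, 0.1, 0.206], [0.207, -0.001, -0.978]]
wrist_force: [0.2, 0.9, 1.4]
gripper_width: 0.019
gripper_force: 60.9
```

Run:
```python
from h import *
o=get_obs();print(o['time_s'],o['wrist_force'],o['wrist_torque']);t=tip()
save('wrist','w3');save('scene','s4')
a=cv2.imread('pics/w3_raw.png')[240:,:];b=cv2.resize(cv2.imread('pics/s4_raw.png')[220:300,310:420],(440,320),interpolation=2)
b=np.hstack([b,np.zeros((320,200,3),np.uint8)]);cv2.imwrite('pics/c4.png',np.vstack([a,b]))
```

```text
7.8 [0.1611 0.8599 1.4109] [ 0.0648 -0.0775 -0.0076]
tip [0.4692 0.0864 0.021 ] s 0.02864827212543024 lat -0.000625909963446301
```

View pics/c4.png

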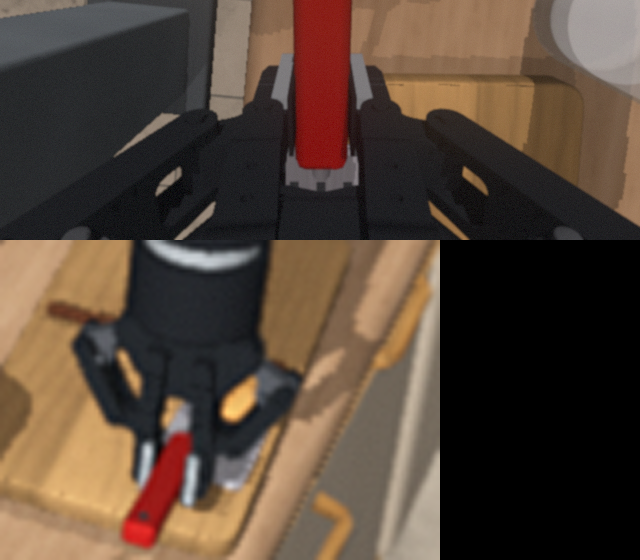

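>>> apply_moves --moves "-1 0.04 0 -0.25 0 0 0; -1 0.005 0 -0.45 0 0 0; -1 -0.08 0 -0.63 0 0 0; -1 -0.21 0 -0.78 0 0 0; -1 -0.21 0 -0.78 0 0 0"

```text
time_s: 8.4
position: [0.4598, 0.1977, 0.1185]
eef_rot: [[-0.095, 0.995, -0.021], [0.974, 0.098, 0.205], [0.206, -0.0, -0.979]]
wrist_force: [0.2, 0.6, -1.8]
gripper_width: 0.019
gripper_force: 60.6
```

Run:
```python
from h import *
o=get_obs();print(o['time_s'],o['wrist_force'],o['wrist_torque']);t=tip()
save('scene','s5')
save('wrist','w5')
a=cv2.resize(cv2.imread('pics/s5_raw.png')[200:300,310:430],(720,600),interpolation=2)
cv2.imwrite('pics/c5.png',a)
```

```text
8.4 [ 0.204   0.5669 -1.7638] [-0.1718 -0.0478  0.06  ]
tip [0.4716 0.0669 0.0578] s 0.04829461204903787 lat -0.0002801700865134725
```

View pics/c5.png

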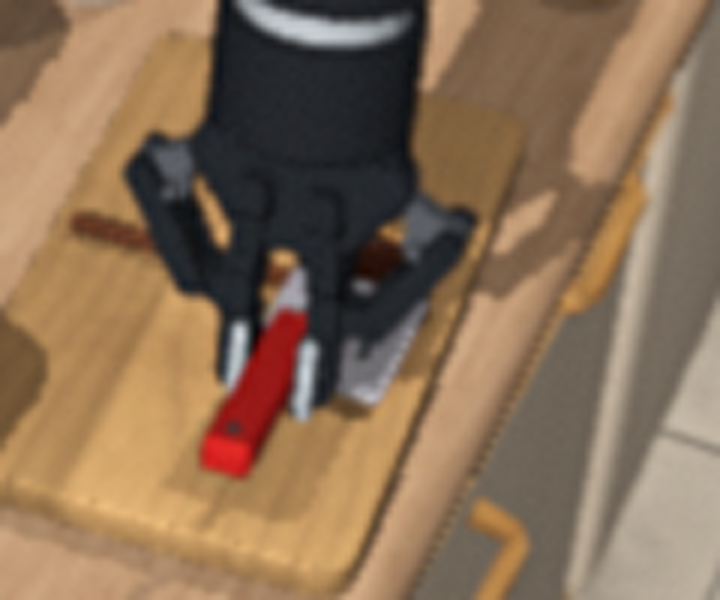

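It shows dark chocolate at (375,258) beyond the blade tip, so the biscuit has tipped up on the ridge. I'll push on over.

>>> apply_moves --moves "-1 -0.16 0 -0.1 0 0 0; -1 -0.33 0 -0.17 0 0 0; -1 -0.47 0 -0.19 0 0 0; -1 -0.61 0 -0.21 0 0 0; -1 -0.74 0 -0.2 0 0 0"

```text
time_s: 9.0
position: [0.463, 0.1605, 0.1199]
eef_rot: [[-0.097, 0.995, -0.022], [0.974, 0.099, 0.206], [0.207, -0.001, -0.978]]
wrist_force: [0.0, -0.7, -1.9]
gripper_width: 0.0192
gripper_force: 60.6
```

>>> apply_moves --moves "-1 0.01 0 0 0 0 0; -1 0 0 0 0 0 0; -1 0 0 0 0 0 0"

```text
time_s: 9.3
position: [0.4629, 0.1618, 0.1202]
eef_rot: [[-0.098, 0.995, -0.022], [0.973, 0.1, 0.206], [0.207, -0.001, -0.978]]
wrist_force: [0.9, 0.1, -2.2]
gripper_width: 0.0189
gripper_force: 60.6
```

Run:
```python
from h import *
o=get_obs();print(o['time_s'],o['wrist_force'],o['wrist_torque']);t=tip()
move([t[0],t[1],0],o['eef_rot'],t)
save('scene','s6')
im=cv2.imread('pics/s6_raw.png'); b,g,r=[im[...,i].astype(int) for i in range(3)]
hsv=cv2.cvtColor(im,cv2.COLOR_BGR2HSV); m=((hsv[...,0]<15)&(hsv[...,1]>100)&(r<90)).astype(np.uint8)
n,l,st,c=cv2.connectedComponentsWithStats(m)
for i in range(1,n):
    if st[i,4]>25: print(st[i],c[i])
ps=camera_params('scene')
for s in(.07,.1,.11,.13): print(s,w2px(ps,[*(A0+s*U),.036]))
```

```text
9.3 [ 0.8882  0.0922 -2.2163] [-0.1775 -0.0422 -0.0112]
tip [0.475  0.0311 0.0592] s 0.08428191384928749 lat -0.0004462741134362728
shift [-0.2457  0.0012  1.1585] turn [0. 0. 0.]
[282 150  20  48 652] [291.0123 174.8282]
[398 186  20  14 210] [407.3619 192.619 ]
[ 15 251   8  11  50] [ 19.08 255.66]
0.07 (np.float64(371.83860526473046), np.float64(246.54280380249884))
0.1 (np.float64(374.95108034145176), np.float64(239.10756446564542))
0.11 (np.float64(375.96527782975807), np.float64(236.68310208778823))
0.13 (np.float64(377.95977848702313), np.float64(231.9127634511162))
```

>>> apply_moves --moves "-1 0.7 0 -0.2 0 0 0; -1 1.5 0 -0.2 0 0 0; -1 2.3 0 -0.05 0 0 0; -1 3 0 0 0 0 0; -1 3 0 0 0 0 0"

```text
time_s: 9.85
position: [0.4464, 0.3142, 0.1531]
eef_rot: [[-0.105, 0.994, -0.021], [0.972, 0.108, 0.211], [0.212, 0.001, -0.977]]
wrist_force: [-0.3, -0.4, -2.3]
gripper_width: 0.019
gripper_force: 60.6
```

Run:
```python
from h import *
o=get_obs();print(o['time_s'],o['position']);t=tip()
save('scene','s7');save('top','t7')
pt=camera_params('top');ps=camera_params('scene')
X=[*(A0+.1*U),.036];print(w2px(pt,X),w2px(ps,X))
a=cv2.resize(cv2.imread('pics/s7_raw.png')[190:290,320:420],(400,400),interpolation=2)
u,v=map(int,w2px(pt,X))
b=cv2.resize(cv2.imread('pics/t7_raw.png')[v-40:v+40,u-40:u+40],(400,400),interpolation=2);print(u,v)
cv2.imwrite('pics/c7.png',np.hstack([a,b]))
```

```text
9.85 [0.4464 0.3142 0.1531]
tip [0.4595 0.184  0.0916] s -0.06936505992860582 lat -0.0005295070444128873
(np.float64(348.98057646203654), np.float64(283.07354592789267)) (np.float64(374.95108034145176), np.float64(239.10756446564542))
348 283
```

View pics/c7.png

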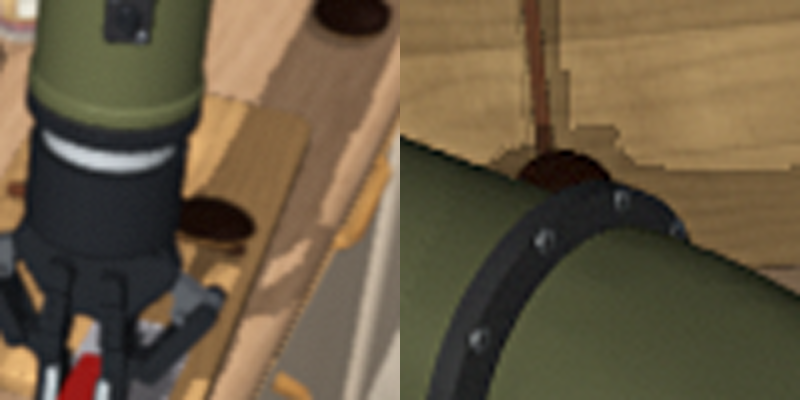

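The scene crop shows the biscuit chocolate up at (217,215), leaning on the ridge with its centre at s≈0.08. I'll push its raised rim on over the ridge.

Run:
```python
from h import *
p,r=sp(.03,.0445,12);move(p,r)
pa,_=sp(.03,.0445,12)
for s,z in((.042,.0435),(.055,.041),(.065,.0385),(.073,.0355),(.080,.0335),(.087,.033)):
    q,_=sp(s,z,12); print(s,z); move(q,r,pa,r)
```

```text
shift [-2.0156  0.0168  0.5083] turn [-0.0157  0.0079  0.0253]
0.042 0.0435
shift [-0.2389 -0.     -0.0303] turn [0. 0. 0.]
0.055 0.041
shift [-0.5036  0.     -0.0355] turn [0. 0. 0.]
0.065 0.0385
shift [-0.7097 -0.     -0.0282] turn [0. 0. 0.]
0.073 0.0355
shift [-0.8786 -0.     -0.0027] turn [0. 0. 0.]
0.08 0.0335
shift [-1.0239 -0.      0.0073] turn [0. 0. 0.]
0.087 0.033
shift [-1.1629 -0.     -0.012 ] turn [0. 0. 0.]
```

>>> apply_moves --moves "-1 -0.67 0 0.17 0 0 0; -1 -1.34 0.01 0.34 0 0 0; -1 -2.01 0.015 0.51 0 0 0; -1 -2.01 0.015 0.51 0 0 0; -1 -2.01 0.015 0.51 0 0 0"

```text
time_s: 10.45
position: [0.4584, 0.2129, 0.1048]
eef_rot: [[-0.094, 0.995, -0.023], [0.974, 0.096, 0.205], [0.206, -0.003, -0.978]]
wrist_force: [-0.2, -0.1, -1.6]
gripper_width: 0.0187
gripper_force: 60.5
```

Run:
```python
from h import *
tip();o=get_obs();print(o['wrist_force'],o['wrist_torque'])
```

```text
tip [0.4699 0.0821 0.044 ] s 0.03304905823089262 lat -0.0003617187468380343
[-0.2211 -0.0631 -1.6281] [-0.0901  0.0116 -0.0401]
```

>>> apply_moves --moves "-1 -0.12 0 -0.015 0 0 0; -1 -0.24 0 -0.03 0 0 0; -1 -0.37 0 -0.033 0 0 0; -1 -0.5 0 -0.036 0 0 0; -1 -0.6 0 -0.032 0 0 0"

```text
time_s: 10.95
position: [0.4612, 0.1848, 0.1006]
eef_rot: [[-0.097, 0.995, -0.022], [0.973, 0.1, 0.206], [0.207, -0.001, -0.978]]
wrist_force: [-0.2, 0.3, -2.0]
gripper_width: 0.0191
gripper_force: 60.5
```

Run:
```python
from h import *
tip();o=get_obs();print(o['wrist_force'],o['wrist_torque'])
```

```text
tip [0.4733 0.0541 0.0398] s 0.06117491846463765 lat 0.00016309795111036103
[-0.1565  0.2598 -1.98  ] [-0.0623  0.0015 -0.0161]
```

>>> apply_moves --moves "-1 -0.11 0 0.004 0 0 0; -1 -0.2 0 0.02 0 0 0; -1 -0.28 0 0.03 0 0 0; -1 -0.35 0 0.035 0 0 0; -1 -0.42 0 0.038 0 0 0"

```text
time_s: 11.45
position: [0.4632, 0.1651, 0.0944]
eef_rot: [[-0.098, 0.995, -0.022], [0.973, 0.1, 0.206], [0.207, -0.001, -0.978]]
wrist_force: [0.1, -0.2, -2.1]
gripper_width: 0.0189
gripper_force: 60.5
```

Run:
```python
from h import *
tip();o=get_obs();print(o['wrist_force'],o['wrist_torque'])
```

```text
tip [0.4753 0.0345 0.0335] s 0.08095698318770485 lat 0.00015734403933732603
[ 0.0717 -0.1698 -2.0656] [ 0.0024 -0.0191 -0.0002]
```

>>> apply_moves --moves "-1 -0.07 0 0 0 0 0; -1 -0.14 0 -0.01 0 0 0; -1 -0.2 0 -0.02 0 0 0; -1 -0.2 0 -0.02 0 0 0; -1 -0.2 0 -0.02 0 0 0"

```text
time_s: 11.95
position: [0.4642, 0.1553, 0.0935]
eef_rot: [[-0.097, 0.995, -0.022], [0.973, 0.1, 0.206], [0.207, -0.001, -0.978]]
wrist_force: [-0.6, -0.1, -1.6]
gripper_width: 0.0187
gripper_force: 60.5
```

Run:
```python
from h import *
tip();o=get_obs();print(o['time_s'],o['wrist_force'],o['wrist_torque'])
```

```text
tip [0.4763 0.0246 0.0326] s 0.09082618617722747 lat 0.00017232033494872357
11.95 [-0.5965 -0.0952 -1.564 ] [-0.0962  0.0221 -0.0065]
```

>>> apply_moves --moves "-1 0.5 0 -0.6 0 0 0; -1 1.2 0 -0.9 0 0 0; -1 2 0 -0.9 0 0 0; -1 2.8 0 -0.7 0 0 0; -1 3 0 -0.5 0 0 0"

```text
time_s: 12.45
position: [0.4492, 0.302, 0.1511]
eef_rot: [[-0.103, 0.994, -0.02], [0.972, 0.105, 0.211], [0.211, 0.003, -0.977]]
wrist_force: [0.6, -0.4, -1.9]
gripper_width: 0.0192
gripper_force: 60.6
```

Run:
```python
from h import *
move([.5145,.414,.10],toolR([.989,-.148])); tip()
```

```text
shift [1.827  1.5301 1.4452] turn [-0.234  -2.0263  2.4138]
tip [0.4621 0.1717 0.0896] s -0.05686336936245641 lat 0.0008004834760584579
```

>>> apply_moves --moves "-1 0.45 0.38 0.36 -0.06 -0.5 0.6; -1 0.9 0.76 0.72 -0.12 -1 1.2; -1 1.37 1.14 1.08 -0.18 -1.5 1.8; -1 1.83 1.53 1.44 -0.23 -2.03 2.41; -1 1.83 1.53 1.44 -0.23 -2.03 2.41"

```text
time_s: 12.95
position: [0.5138, 0.4148, 0.0954]
eef_rot: [[0.148, 0.989, -0.006], [0.989, -0.148, -0.003], [-0.004, -0.005, -1.0]]
wrist_force: [-0.1, -0.2, -1.7]
gripper_width: 0.0191
gripper_force: 60.6
```

```bash
cat >> h.py <<'E'
def dark(cam,fn,zplane,lo=(0,0),hi=(640,480)):
    save(cam,fn); p=camera_params(cam); im=cv2.imread('pics/'+fn+'_raw.png')
    hsv=cv2.cvtColor(im,cv2.COLOR_BGR2HSV); m=((hsv[...,0]<15)&(hsv[...,1]>90)&(hsv[...,2]<80)).astype(np.uint8)
    n,l,st,c=cv2.connectedComponentsWithStats(m)
    for i in range(1,n):
        if st[i,4]>60 and lo[0]<c[i][0]<hi[0] and lo[1]<c[i][1]<hi[1]:
            q=np.argwhere(l==i)[:,::-1]; h=cv2.convexHull(q.astype(np.float32)[:,None]); w=np.array([px2w(p,u,v,zplane)[:2] for u,v in h[:,0]])
            cc,rad=cv2.minEnclosingCircle(w.astype(np.float32)*1000); e=cv2.fitEllipse((w*1000).astype(np.float32)) if len(w)>5 else None
            print(cam,st[i],c[i],'circle',cc,rad,'ell',e)
E
python3 - <<'E'
from h import *
o=get_obs();print(o['time_s'],o['position'],o['wrist_force'])
dark('scene','s8',.034,(300,170),(450,300));dark('top','t8',.034,(280,220),(480,310))
E
```

```text
12.95 [0.5138 0.4148 0.0954] [-0.076  -0.2352 -1.6838]
scene [398 187  19  12 186] [407.1989 192.5753] circle (464.1679382324219, -216.43299865722656) 29.939367294311523 ell ((464.1040954589844, -216.74551391601562), (58.29469299316406, 58.779396057128906), 171.3596954345703)
scene [366 229  22  16 263] [376.8403 236.6692] circle (476.781494140625, 2.0503957271575928) 30.453523635864258 ell ((476.9339294433594, 1.8078184127807617), (58.82841110229492, 59.899017333984375), 126.0048828125)
scene [339 240  27  10  83] [352.012  244.9277] circle (524.9441528320312, 61.29058837890625) 37.445533752441406 ell ((526.7361450195312, 60.55826187133789), (16.330841064453125, 83.5647201538086), 94.8171615600586)
top [333 250   7  31  86] [335.7442 264.9186] circle (523.9363403320312, 48.02165222167969) 39.46024703979492 ell ((516.8291625976562, 47.645748138427734), (8.499500274658203, 120.61561584472656), 96.03243255615234)
top [345 272  24  24 426] [356.8615 283.8638] circle (475.52325439453125, -4.712570667266846) 30.286653518676758 ell ((475.750732421875, -4.532815933227539), (59.12153244018555, 60.00686264038086), 163.1131591796875)
top [439 276  25  23 429] [451.1422 286.8205] circle (466.8197937011719, -245.54632568359375) 30.893451690673828 ell ((466.70404052734375, -245.94923400878906), (57.93514633178711, 61.357017517089844), 165.67311096191406)
```

Biscuit A is flat and round in both cameras at about (0.476, −0.002), which is 11 mm clear of the ridge. Now I'll lay the spatula down.

>>> apply_moves --moves "-1 0 0 0.4 0 0 0; -1 0 0 0.8 0 0 0; -1 0 0 1.1 0 0 0; -1 0 0 1.2 0 0 0; -1 0 0 1.25 0 0 0"

```text
time_s: 13.55
position: [0.5157, 0.4068, 0.0347]
eef_rot: [[0.153, 0.988, -0.004], [0.988, -0.153, -0.005], [-0.006, -0.003, -1.0]]
wrist_force: [0.2, 0.5, -2.3]
gripper_width: 0.0193
gripper_force: 60.5
```

>>> apply_moves --moves "-1 0 0 0 0 0 0; -1 0 0 0 0 0 0; -1 0 0 0 0 0 0"

```text
time_s: 13.85
position: [0.5158, 0.4078, 0.0357]
eef_rot: [[0.152, 0.988, -0.003], [0.988, -0.152, -0.004], [-0.005, -0.002, -1.0]]
wrist_force: [-0.3, -0.2, -0.9]
gripper_width: 0.0189
gripper_force: 60.5
```

>>> apply_moves --moves "-1 0 0 0.03 0 0 0; -1 0 0 0.05 0 0 0; -1 0 0 0.05 0 0 0; -1 0 0 0.05 0 0 0"

```text
time_s: 14.25
position: [0.5156, 0.4077, 0.0326]
eef_rot: [[0.152, 0.988, -0.003], [0.988, -0.152, -0.005], [-0.005, -0.003, -1.0]]
wrist_force: [0.4, 0.5, -0.1]
gripper_width: 0.0186
gripper_force: 61.0
```

>>> apply_moves --moves "-0.5 0 0 0 0 0 0; -0.3 0 0 0 0 0 0; 0 0 0 0 0 0 0; 1 0 0 0 0 0 0; 1 0 0 0 0 0 0"

```text
time_s: 14.75
position: [0.5155, 0.4075, 0.0323]
eef_rot: [[0.152, 0.988, -0.004], [0.988, -0.152, -0.005], [-0.006, -0.003, -1.0]]
wrist_force: [0.2, -0.1, 0.4]
gripper_width: 0.0704
gripper_force: 0.0
```

>>> apply_moves --moves "1 0 0 0 0 0 0; 1 0 0 -0.3 0 0 0; 1 0 0 -0.8 0 0 0; 1 0 0 -1.6 0 0 0; 1 0 0 -2.4 0 0 0"

```text
time_s: 15.25
position: [0.5156, 0.408, 0.1545]
eef_rot: [[0.152, 0.988, -0.004], [0.988, -0.152, -0.005], [-0.006, -0.004, -1.0]]
wrist_force: [1.1, 0.3, 0.3]
gripper_width: 0.0854
gripper_force: 0.0
```

Run:
```python
from h import *
o=get_obs();print(o['time_s'],o['position'],o['joints'])
# go to hover with wrist camera over A
cd=np.array([.4983+.4379-.5191-.4584,-.3263-.3439+.4165+.4289]);cd/=np.linalg.norm(cd);print('card long dir',cd)
y=[-cd[1],cd[0]];print('y',y)
for yy in(y,[-y[0],-y[1]]): move([.47,.05,.2],toolR(yy));
```

```text
15.25 [0.5156 0.408  0.1545] [-18.4781  39.7777 -39.9566  86.0785  27.0728  64.4763 -72.5852]
card long dir [-0.2294  0.9733]
y [np.float64(-0.9733223684980423), np.float64(-0.2294418596973121)]
shift [-7.2201  0.1835 -0.8704] turn [ 0.066   0.0608 26.333 ]
shift [-7.2201  0.1835 -0.8704] turn [-0.0436  0.0473 -3.6669]
```

Run:
```python
from h import *
move([.476,.03,.215],toolR([.9733,.2294]))
```

```text
shift [-7.599   0.3618 -1.1689] turn [-0.0436  0.0473 -3.6666]
```

>>> apply_moves --moves "1 -0.8 0.02 -0.5 0 0 -0.7; 1 -1.7 0.04 -0.9 0 0 -1.4; 1 -2.6 0.06 -1.2 0 0 -2.1; 1 -3.55 0.09 -1.21 0 0 -2.8; 1 -4.5 0.1 -1.21 0 0 -3.67"

```text
time_s: 15.75
position: [0.4866, 0.1839, 0.2158]
eef_rot: [[-0.233, 0.972, -0.001], [0.972, 0.233, -0.005], [-0.005, -0.002, -1.0]]
wrist_force: [2.3, -0.9, -0.9]
gripper_width: 0.0852
gripper_force: 0.0
```

Run:
```python
from h import *
move([.476,.03,.215],toolR([.9733,.2294]))
```

```text
shift [-2.9444 -0.9238  0.0321] turn [-0.0224  0.0457  0.0343]
```

>>> apply_moves --moves "1 -0.8 -0.25 0 0 0 0; 1 -1.7 -0.5 0 0 0 0; 1 -2.5 -0.8 0 0 0 0; 1 -2.94 -0.92 0.03 0 0.04 0; 1 -2.94 -0.92 0.03 0 0.04 0"

```text
time_s: 16.25
position: [0.4755, 0.0274, 0.2139]
eef_rot: [[-0.223, 0.975, -0.005], [0.975, 0.223, -0.004], [-0.002, -0.006, -1.0]]
wrist_force: [0.5, 0.0, -0.1]
gripper_width: 0.0855
gripper_force: 0.0
```

>>> apply_moves --moves "1 0 0 0 0 0 0; 1 0 0 0 0 0 0"

```text
time_s: 16.45
position: [0.4759, 0.0332, 0.2142]
eef_rot: [[-0.231, 0.973, -0.003], [0.973, 0.231, -0.0], [0.0, -0.003, -1.0]]
wrist_force: [-0.7, 0.2, 1.5]
gripper_width: 0.0852
gripper_force: 0.0
```

Run:
```python
from h import *
o=get_obs();print(o['time_s'],o['position'])
p=camera_params('wrist');print(w2px(p,[.476,-.002,.036]))
dark('wrist','w8',.031,(150,50),(500,420))
move([.472,-.22,.215],toolR([.9733,.2294]))
```

```text
16.45 [0.4759 0.0332 0.2142]
(np.float64(313.7040607671984), np.float64(253.8779251946986))
wrist [ 282  220   67   65 3062] [314.3357 250.9706] circle (477.1704406738281, -2.2020015716552734) 30.80853843688965 ell ((477.1366882324219, -2.1919922828674316), (60.36564254760742, 61.35809326171875), 7.007940292358398)
wrist [432 309  41  86 968] [447.0496 351.0754] circle (626.1463012695312, -74.19400024414062) 49.604610443115234 ell ((630.9210205078125, -70.01327514648438), (37.958919525146484, 103.2908706665039), 24.358226776123047)
shift [-4.9088 -1.2486 -0.0163] turn [-0.0356 -0.0029  0.0218]
```

>>> apply_moves --moves "1 -0.9 -0.23 0 0 0 0; 1 -1.8 -0.46 0 0 0 0; 1 -2.7 -0.69 0 0 0 0; 1 -3.6 -0.92 0 0 0 0; 1 -4.5 -1.15 0 0 0 0"

```text
time_s: 17.0
position: [0.4719, -0.201, 0.2141]
eef_rot: [[-0.232, 0.973, -0.004], [0.973, 0.232, -0.001], [-0.0, -0.004, -1.0]]
wrist_force: [0.8, 0.4, -0.6]
gripper_width: 0.0855
gripper_force: 0.0
```

>>> apply_moves --moves "1 -0.4 -0.1 0 0 0 0; 1 -0.4 -0.1 0 0 0 0; 1 -0.4 -0.1 0 0 0 0; 1 -0.4 -0.1 0 0 0 0"

```text
time_s: 17.4
position: [0.4717, -0.219, 0.214]
eef_rot: [[-0.233, 0.973, -0.004], [0.973, 0.233, -0.001], [0.0, -0.004, -1.0]]
wrist_force: [-0.0, 0.1, 0.2]
gripper_width: 0.0852
gripper_force: 0.0
```

Run:
```python
from h import *
import pickle
o=get_obs();print(o['time_s'],o['position'])
p=camera_params('wrist');pickle.dump(p,open('w9.pkl','wb'));print(w2px(p,[.478,-.379,.005]))
dark('wrist','w9',.009,(150,50),(500,420))
```

```text
17.4 [ 0.4717 -0.219   0.214 ]
(np.float64(293.63260724423213), np.float64(353.4003991965906))
wrist [ 283  209   64   62 2965] [313.9187 239.5147] circle (470.41644287109375, -250.19735717773438) 31.259580612182617 ell ((470.3898010253906, -250.14663696289062), (61.29692459106445, 62.29745864868164), 173.75436401367188)
```

View pics/w9.png

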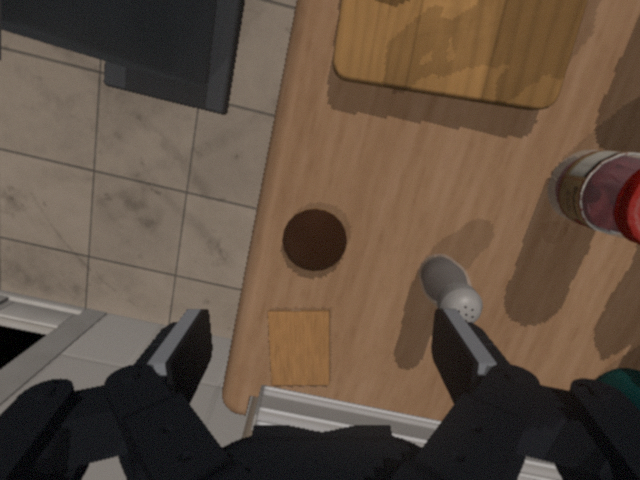

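The wrist view shows B at (314,240), and the card with corners (268,310), (329,309), (330,385), (270,387). The salt shaker is at (460,300), well clear.

Run:
```python
from h import *
import pickle
p=pickle.load(open('w9.pkl','rb'))
c=np.array([px2w(p,*q,.005) for q in[(268.5,310),(329,309),(330,385),(270,387)]]);print(c[:,:2],c.mean(0),[np.linalg.norm(c[i]-c[i-1]) for i in range(4)])
l=(c[0]+c[1]-c[2]-c[3])[:2];l/=np.linalg.norm(l);w=(c[1]+c[2]-c[0]-c[3])[:2];w/=np.linalg.norm(w);print(l,w)
pt=camera_params('top');print('wall',px2w(pt,517,290,0),px2w(pt,533,290,0))
g=c.mean(0)[:2];R=toolR(w)
move([*g,.08],R)
print(g)
```

```text
[[ 0.442  -0.3348]
 [ 0.5023 -0.3191]
 [ 0.5254 -0.4087]
 [ 0.4617 -0.4268]] [ 0.4828 -0.3724  0.005 ] [np.float64(0.0940861346412528), np.float64(0.06232780772534819), np.float64(0.0925216155730874), np.float64(0.06624296518083804)]
[-0.2294  0.9733] [0.9647 0.2633]
wall [ 0.4601 -0.429   0.    ] [ 0.4599 -0.4715  0.    ]
shift [-3.0329 -0.4856  2.6829] turn [-0.0403 -0.0022 -0.3026]
[ 0.4828 -0.3724]
```

>>> apply_moves --moves "1 -0.8 -0.14 0.3 0 0 0; 1 -1.6 -0.28 0.7 0 0 0; 1 -2.4 -0.42 1.2 0 0 0; 0.8 -3.06 -0.54 1.8 0 0 0; 0.8 -3.06 -0.54 2.6 0 0 0"

```text
time_s: 17.95
position: [0.4798, -0.3815, 0.0833]
eef_rot: [[-0.224, 0.975, -0.003], [0.975, 0.224, -0.005], [-0.004, -0.004, -1.0]]
wrist_force: [-0.5, -0.8, 0.6]
gripper_width: 0.077
gripper_force: 0.0
```

>>> apply_moves --moves "0.8 0 0 0.5 0 0 0; 0.8 0 0 1 0 0 0; 0.8 0 0 1.4 0 0 0; 0.8 0 0 1.6 0 0 0; 0.8 0 0 1.6 0 0 0"

```text
time_s: 18.45
position: [0.479, -0.3752, 0.003]
eef_rot: [[-0.231, 0.973, -0.006], [0.973, 0.231, 0.0], [0.002, -0.006, -1.0]]
wrist_force: [0.4, -0.1, 0.7]
gripper_width: 0.0767
gripper_force: 0.0
```

Run:
```python
from h import *
o=get_obs();print(o['time_s'],o['position'],o['wrist_force'],o['gripper_width'])
move([.481,-.374,-.005],toolR([.9733,.2294]))
```

```text
18.45 [ 0.479  -0.3752  0.003 ] [ 0.3644 -0.0964  0.6767] 0.07673115511115479
shift [0.0142 0.0465 0.1595] turn [-0.0554 -0.0158  0.0151]
```

>>> apply_moves --moves "0.8 0 0.04 0.06 -0.05 0 0; 0.8 0 0.04 0.12 -0.05 0 0; 0.8 0 0.04 0.14 -0.05 0 0; 0.8 0 0.04 0.14 -0.05 0 0"

```text
time_s: 18.85
position: [0.481, -0.3763, -0.0027]
eef_rot: [[-0.229, 0.973, 0.001], [0.973, 0.229, -0.0], [-0.001, 0.001, -1.0]]
wrist_force: [-0.2, 0.4, 0.0]
gripper_width: 0.0772
gripper_force: 0.0
```

>>> apply_moves --moves "0.6 0 0 0 0 0 0; 0.5 0 0 0 0 0 0; 0.3 0 0 0 0 0 0; -1 0 0 0 0 0 0; -1 0 0 0 0 0 0"

```text
time_s: 19.35
position: [0.4811, -0.3762, -0.0019]
eef_rot: [[-0.229, 0.973, 0.001], [0.973, 0.229, -0.001], [-0.001, 0.001, -1.0]]
wrist_force: [-2.2, 1.5, 10.8]
gripper_width: 0.0605
gripper_force: 62.1
```

>>> apply_moves --moves "-1 0 0 0 0 0 0; -1 0 0 0 0 0 0; -1 0 0 0 0 0 0"

```text
time_s: 19.65
position: [0.4811, -0.3762, -0.0019]
eef_rot: [[-0.229, 0.973, 0.001], [0.973, 0.229, -0.001], [-0.001, 0.001, -1.0]]
wrist_force: [-2.0, 0.9, 10.7]
gripper_width: 0.0602
gripper_force: 62.1
```

>>> apply_moves --moves "-1 0 0 -0.1 0 0 0; -1 0 0 -0.3 0 0 0; -1 0 0 -0.6 0 0 0; -1 0 0 -0.9 0 0 0; -1 0 0 -0.9 0 0 0"

```text
time_s: 20.15
position: [0.4824, -0.3767, 0.0448]
eef_rot: [[-0.229, 0.973, 0.004], [0.973, 0.229, -0.002], [-0.003, 0.003, -1.0]]
wrist_force: [0.2, -0.2, -0.8]
gripper_width: 0.0602
gripper_force: 64.5
```

Run:
```python
from h import *
o=get_obs();print(o['time_s'],o['position'],o['wrist_force'],o['wrist_torque'],o['gripper_width'])
p=camera_params('wrist');save('wrist','w10');im=cv2.imread('pics/w10_raw.png')
print(w2px(p,[*o['position'][:2],o['position'][2]+.008]))
```

```text
20.15 [ 0.4824 -0.3767  0.0448] [ 0.1756 -0.2026 -0.7672] [-0.0343  0.0214  0.0114] 0.06022609076236586
(np.float64(322.73147494276105), np.float64(323.4611136563256))
```

Run:
```python
from h import *
o=get_obs();p=camera_params('wrist');im=cv2.imread('pics/w10_raw.png').astype(int)
R=o['eef_rot'];z=o['position'][2]+.0085
for d in(.03,.04,.045,.05,.06): print(d,w2px(p,[*(o['position']+R@[d,0,0])[:2],z]))
for c in (305,340): print(c,[(v,*im[v-1:v+2,c-6:c+7].mean((0,1)).round().astype(int)) for v in range(150,300,5)])
```

```text
0.03 (np.float64(322.6583280873169), np.float64(252.59703728742107))
0.04 (np.float64(322.68166913064044), np.float64(226.70544861088018))
0.045 (np.float64(322.6937139391449), np.float64(213.3393115055094))
0.05 (np.float64(322.70601892063894), np.float64(199.68083121105758))
0.06 (np.float64(322.7314434074393), np.float64(171.44812010893912))
305 [(150, np.int64(65), np.int64(88), np.int64(114)), (155, np.int64(65), np.int64(87), np.int64(114)), (160, np.int64(65), np.int64(87), np.int64(114)), (165, np.int64(65), np.int64(88), np.int64(114)), (170, np.int64(66), np.int64(88), np.int64(114)), (175, np.int64(66), np.int64(89), np.int64(115)), (180, np.int64(66), np.int64(89), np.int64(116)), (185, np.int64(67), np.int64(89), np.int64(116)), (190, np.int64(67), np.int64(89), np.int64(116)), (195, np.int64(66), np.int64(89), np.int64(115)), (200, np.int64(62), np.int64(85), np.int64(113)), (205, np.int64(61), np.int64(95), np.int64(130)), (210, np.int64(58), np.int64(90), np.int64(124)), (215, np.int64(58), np.int64(91), np.int64(125)), (220, np.int64(58), np.int64(91), np.int64(125))
[... 1557 characters left out ...]
(230, np.int64(56), np.int64(89), np.int64(123)), (235, np.int64(56), np.int64(89), np.int64(123)), (240, np.int64(57), np.int64(90), np.int64(124)), (245, np.int64(56), np.int64(90), np.int64(124)), (250, np.int64(59), np.int64(93), np.int64(128)), (255, np.int64(57), np.int64(90), np.int64(124)), (260, np.int64(57), np.int64(90), np.int64(125)), (265, np.int64(57), np.int64(90), np.int64(125)), (270, np.int64(57), np.int64(91), np.int64(126)), (275, np.int64(57), np.int64(90), np.int64(125)), (280, np.int64(57), np.int64(91), np.int64(125)), (285, np.int64(57), np.int64(90), np.int64(125)), (290, np.int64(62), np.int64(99), np.int64(136)), (295, np.int64(65), np.int64(103), np.int64(141))]
```

Run:
```python
from h import *
R=toolR([.9733,.2294]);move([.478,-.006,.09],R);move([.478,-.006,.036],R)
```

```text
shift [ 7.2301  1.6284 -0.9415] turn [ 0.0217  0.0204 -0.0043]
shift [7.2324 1.626  0.1385] turn [ 0.0217  0.0204 -0.0043]
```

>>> apply_moves --moves "-1 0.3 0.08 -0.7 0 0 0; -1 1 0.24 -0.94 0 0 0; -1 1.8 0.42 -0.94 0 0 0; -1 2.6 0.6 -0.94 0 0 0; -1 3.4 0.78 -0.94 0 0 0"

```text
time_s: 20.7
position: [0.4793, -0.2003, 0.0888]
eef_rot: [[-0.229, 0.974, 0.0], [0.974, 0.229, 0.0], [0.0, 0.0, -1.0]]
wrist_force: [0.4, 0.4, -0.7]
gripper_width: 0.0599
gripper_force: 64.8
```

>>> apply_moves --moves "-1 0.8 0.18 0 0 0 0; -1 1.6 0.36 0 0 0 0; -1 2.4 0.54 0 0 0 0; -1 3.2 0.7 0 0 0 0; -1 3.82 0.85 0 0 0 0"

```text
time_s: 21.2
position: [0.4768, -0.0036, 0.0889]
eef_rot: [[-0.231, 0.973, 0.0], [0.973, 0.231, 0.001], [0.001, 0.0, -1.0]]
wrist_force: [0.6, 0.1, 0.2]
gripper_width: 0.06
gripper_force: 64.8
```

>>> apply_moves --moves "-1 0 0 0 0 0 0; -1 0 0 0.3 0 0 0; -1 0 0 0.6 0 0 0; -1 0 0 0.8 0 0 0; -1 0 0 0.8 0 0 0"

```text
time_s: 21.7
position: [0.4765, -0.0067, 0.0477]
eef_rot: [[-0.229, 0.973, -0.002], [0.973, 0.229, -0.0], [0.0, -0.002, -1.0]]
wrist_force: [0.6, 0.1, 0.3]
gripper_width: 0.0602
gripper_force: 64.8
```

Run:
```python
from h import *
o=get_obs();print(o['time_s'],o['position'],o['wrist_force'],o['gripper_width'])
R=toolR([.9733,.2294]);move([.478,-.006,.0365],R)
```

```text
21.7 [ 0.4765 -0.0067  0.0477] [0.6142 0.0528 0.3188] 0.060155459252676804
shift [0.0064 0.0333 0.2238] turn [-0.0202 -0.0039 -0.0057]
```

>>> apply_moves --moves "-1 0.006 0.03 0.1 -0.02 0 0; -1 0.006 0.03 0.18 -0.02 0 0; -1 0.006 0.03 0.2 -0.02 0 0; -1 0.006 0.03 0.2 -0.02 0 0"

```text
time_s: 22.1
position: [0.4788, -0.0054, 0.0389]
eef_rot: [[-0.229, 0.973, 0.003], [0.973, 0.229, 0.001], [-0.0, 0.003, -1.0]]
wrist_force: [-0.4, -0.3, -0.1]
gripper_width: 0.0602
gripper_force: 64.8
```

>>> apply_moves --moves "-1 0 0 0.01 0 0 0; -1 0 0 0.02 0 0 0; -1 0 0 0.02 0 0 0"

```text
time_s: 22.4
position: [0.4788, -0.0054, 0.038]
eef_rot: [[-0.229, 0.973, 0.003], [0.973, 0.229, 0.001], [-0.0, 0.003, -1.0]]
wrist_force: [0.5, -0.4, -0.4]
gripper_width: 0.0596
gripper_force: 64.8
```

>>> apply_moves --moves "-1 0 0 0.015 0 0 0; -1 0 0 0.03 0 0 0; -1 0 0 0.035 0 0 0; -1 0 0 0.035 0 0 0"

```text
time_s: 22.8
position: [0.4788, -0.0054, 0.0361]
eef_rot: [[-0.229, 0.973, 0.002], [0.973, 0.229, 0.001], [0.0, 0.003, -1.0]]
wrist_force: [-1.6, 0.2, -1.2]
gripper_width: 0.0597
gripper_force: 64.9
```

>>> apply_moves --moves "0.4 0 0 0 0 0 0; 0.5 0 0 0 0 0 0; 0.7 0 0 0 0 0 0; 1 0 0 0 0 0 0; 1 0 0 0 0 0 0"

```text
time_s: 23.3
position: [0.4788, -0.0054, 0.0362]
eef_rot: [[-0.229, 0.973, 0.003], [0.973, 0.229, 0.001], [0.0, 0.003, -1.0]]
wrist_force: [-0.4, -0.3, 0.4]
gripper_width: 0.0852
gripper_force: 0.0
```

>>> apply_moves --moves "1 0 0 -0.3 0 0 0; 1 0 0 -1 0 0 0; 1 0.2 0 -1.8 0 0 0; 1 0.6 0 -2.6 0 0 0; 1 0.8 0 -3.4 0 0 0"

```text
time_s: 23.8
position: [0.4685, 0.035, 0.2079]
eef_rot: [[-0.231, 0.973, 0.002], [0.973, 0.231, 0.001], [0.001, 0.003, -1.0]]
wrist_force: [2.1, -0.2, -0.3]
gripper_width: 0.0853
gripper_force: 0.0
```

Run:
```python
from h import *
o=get_obs();print(o['time_s'],o['position'],o['wrist_force'],o['gripper_width'])
p=camera_params('wrist');save('wrist','w11');im=cv2.imread('pics/w11_raw.png')
for q in ([.477,-.002,.043],[.50,.0,.043],[.4771-.0103,-.0022+.0438,.043],[.4771+.0103,-.0022-.0438,.043]): print(w2px(p,q))
hsv=cv2.cvtColor(im,cv2.COLOR_BGR2HSV);c=w2px(p,[.477,-.002,.043]);u,v=map(int,c)
print(hsv[v-60:v+70:10,u],'|',hsv[v,u-60:u+70:10])
```

```text
23.8 [0.4685 0.035  0.2079] [ 2.1436 -0.2306 -0.2805] 0.08530133665813994
(np.float64(321.27531748204046), np.float64(263.1212011185511))
(np.float64(347.59223136213194), np.float64(266.73358854801546))
(np.float64(321.4221742596083), np.float64(212.43522825349345))
(np.float64(321.2536483258316), np.float64(310.3274581606903))
[[ 11 167  84]
 [ 14 132 141]
 [ 15 138 152]
 [ 14 134 150]
 [ 14 134 150]
 [ 15 136 150]
 [ 15 137 154]
 [ 14 133 149]
 [ 15 136 146]
 [ 15 136 150]
 [ 14 137 147]
 [ 16 143 105]
 [ 15 135 115]] | [[ 14 103 139]
 [ 14 103 141]
 [ 14 120  96]
 [ 14 135 147]
 [ 14 136 152]
 [ 15 140 149]
 [ 15 137 154]
 [ 16 139 149]
 [ 16 141 146]
 [ 16 144 143]
 [ 15 138 116]
 [ 16 138 135]
 [ 16 144 129]]
```

Run:
```python
from h import *
R=toolR([.9733,.2294]);move([.4704,-.2515,.09],R)
```

```text
shift [-5.6246 -1.3845  2.458 ] turn [0.1017 0.0015 0.0381]
```

>>> apply_moves --moves "1 -0.9 -0.22 0 0 0 0; 1 -1.8 -0.44 0 0 0 0; 1 -2.7 -0.66 0.2 0 0 0; 1 -3.6 -0.88 0.5 0 0 0; 1 -4.4 -1.08 0.9 0 0 0"

```text
time_s: 24.35
position: [0.4672, -0.1958, 0.1611]
eef_rot: [[-0.228, 0.974, 0.004], [0.974, 0.228, -0.001], [-0.002, 0.004, -1.0]]
wrist_force: [0.4, -0.4, 0.3]
gripper_width: 0.0853
gripper_force: 0.0
```

>>> apply_moves --moves "1 -0.7 -0.17 0.5 0 0 0; 1 -1.22 -0.3 1 0 0 0; 1 -1.22 -0.3 1.56 0 0 0; 1 -1.22 -0.3 1.56 0 0 0"

```text
time_s: 24.75
position: [0.4643, -0.256, 0.0799]
eef_rot: [[-0.228, 0.974, -0.003], [0.974, 0.228, 0.004], [0.004, -0.002, -1.0]]
wrist_force: [0.2, 0.8, 0.8]
gripper_width: 0.0855
gripper_force: 0.0
```

Run:
```python
from h import *
R=toolR([.9733,.2294]);move([.4704,-.251,-.003],R)
print(get_obs()['position'])
dark('wrist','w12',.010,(200,100),(450,450))
```

```text
shift [0.0628 0.1446 1.657 ] turn [-0.0184 -0.039  -0.0169]
[ 0.4643 -0.256   0.0799]
wrist [ 284  199  104  100 7784] [335.3016 248.0344] circle (472.6249694824219, -249.0399627685547) 31.507553100585938 ell ((472.38616943359375, -249.21458435058594), (61.781333923339844, 62.71377944946289), 13.261303901672363)
wrist [432 309  28  46 436] [441.7271 334.0917] circle (551.7610473632812, -286.43450927734375) 16.55203628540039 ell ((554.6514892578125, -283.685302734375), (21.929500579833984, 39.51309585571289), 10.323857307434082)
wrist [432 353  22  37 204] [442.7451 367.5931] circle (560.1712646484375, -315.33843994140625) 15.035225868225098 ell ((562.4449462890625, -312.7891540527344), (11.935152053833008, 32.58382797241211), 36.391136169433594)
```

>>> apply_moves --moves "1 0.085 0.18 0.1 0 0 0; 1 0.085 0.18 0.7 0 0 0; 1 0.085 0.18 1.2 0 0 0; 1 0.085 0.18 1.5 0 0 0; 1 0.085 0.18 1.6 0 0 0"

```text
time_s: 25.3
position: [0.4753, -0.2486, 0.0027]
eef_rot: [[-0.231, 0.973, 0.002], [0.973, 0.231, 0.001], [0.0, 0.003, -1.0]]
wrist_force: [-0.3, 1.3, 0.7]
gripper_width: 0.0853
gripper_force: 0.0
```

>>> apply_moves --moves "1 0 0 0.03 0 0 0; 1 0 0 0.05 0 0 0; 1 0 0 0.05 0 0 0"

```text
time_s: 25.6
position: [0.4754, -0.2497, 0.0013]
eef_rot: [[-0.229, 0.973, 0.004], [0.973, 0.229, -0.0], [-0.001, 0.004, -1.0]]
wrist_force: [-0.2, -0.3, 0.8]
gripper_width: 0.0852
gripper_force: 0.0
```

Run:
```python
from h import *
R=toolR([.9733,.2294]);o=get_obs();print(o['position'],o['wrist_force']);move([.472,-.2495,-.003],R)
```

```text
[ 0.4754 -0.2497  0.0013] [-0.1506 -0.3073  0.7924]
shift [ 0.0196 -0.065   0.0866] turn [ 0.0352  0.0086 -0.0014]
```

>>> apply_moves --moves "1 0.02 -0.06 0.05 0.03 0 0; 1 0.02 -0.06 0.07 0.03 0 0; 1 0.02 -0.06 0.07 0.03 0 0"

```text
time_s: 25.9
position: [0.4714, -0.2494, -0.003]
eef_rot: [[-0.229, 0.973, -0.001], [0.973, 0.229, -0.0], [-0.0, -0.001, -1.0]]
wrist_force: [-0.1, 0.4, 0.5]
gripper_width: 0.0854
gripper_force: 0.0
```

>>> apply_moves --moves "0.7 0 0 0 0 0 0; 0.5 0 0 0 0 0 0; 0.3 0 0 0 0 0 0; -1 0 0 0 0 0 0; -1 0 0 0 0 0 0"

```text
time_s: 26.4
position: [0.4717, -0.2493, -0.0021]
eef_rot: [[-0.229, 0.973, -0.0], [0.973, 0.229, -0.001], [-0.001, -0.001, -1.0]]
wrist_force: [-2.9, 0.7, 10.5]
gripper_width: 0.0585
gripper_force: 61.9
```

>>> apply_moves --moves "-1 0 0 0 0 0 0; -1 0 0 0 0 0 0; -1 0 0 0 0 0 0"

```text
time_s: 26.7
position: [0.4717, -0.2494, -0.0021]
eef_rot: [[-0.229, 0.973, -0.0], [0.973, 0.229, -0.001], [-0.001, -0.001, -1.0]]
wrist_force: [-2.8, 0.3, 11.0]
gripper_width: 0.0589
gripper_force: 61.8
```

Run:
```python
from h import *
o=get_obs();print(o['time_s'],o['position'],o['wrist_force'],o['gripper_width'])
```

```text
26.7 [ 0.4717 -0.2494 -0.0021] [-2.8468  0.347  11.0389] 0.058892516506176405
```

>>> apply_moves --moves "-1 0 0 -0.2 0 0 0; -1 0 0 -0.6 0 0 0; -1 0 0 -1.2 0 0 0; -1 0 0 -2 0 0 0; -1 0 0 -2 0 0 0"

```text
time_s: 27.2
position: [0.4744, -0.2495, 0.1017]
eef_rot: [[-0.23, 0.973, 0.006], [0.973, 0.23, -0.003], [-0.004, 0.005, -1.0]]
wrist_force: [0.9, -0.7, -1.2]
gripper_width: 0.0587
gripper_force: 64.8
```

Run:
```python
from h import *
R=toolR([.9733,.2294]);o=get_obs();print(o['position'],o['wrist_force'],o['gripper_width'])
z=o['position'][2]+.002+.009
dark('wrist','w13',z,(200,100),(450,450))
move([.477,-.002,.1],R)
```

```text
[ 0.4744 -0.2495  0.1017] [ 0.8773 -0.6616 -1.2394] 0.058705518265495964
wrist [  243   252   160   143 17214] [321.5245 322.6437] circle (472.3750305175781, -249.05471801757812) 31.47681427001953 ell ((472.3034973144531, -248.61827087402344), (61.16203308105469, 61.72467803955078), 112.32747650146484)
shift [ 4.8043  1.2091 -0.0205] turn [ 0.0297  0.0281 -0.0038]
```

>>> apply_moves --moves "-1 0.8 0.2 0 0 0 0; -1 1.6 0.4 0 0 0 0; -1 2.4 0.6 0 0 0 0; -1 3.2 0.8 0 0 0 0; -1 4 1 0 0 0 0"

```text
time_s: 27.75
position: [0.4736, -0.0417, 0.0962]
eef_rot: [[-0.229, 0.973, -0.002], [0.973, 0.229, 0.0], [0.001, -0.002, -1.0]]
wrist_force: [1.1, 0.2, 1.1]
gripper_width: 0.0587
gripper_force: 64.8
```

>>> apply_moves --moves "-1 0.5 0.13 0 0 0 0; -1 0.8 0.21 0 0 0 0; -1 0.8 0.21 0.4 0 0 0; -1 0.8 0.21 0.8 0 0 0; -1 0.8 0.21 0.8 0 0 0"

```text
time_s: 28.25
position: [0.4734, -0.002, 0.0546]
eef_rot: [[-0.23, 0.973, -0.006], [0.973, 0.23, -0.0], [0.001, -0.006, -1.0]]
wrist_force: [0.1, -0.2, -1.0]
gripper_width: 0.059
gripper_force: 64.8
```

Run:
```python
from h import *
R=toolR([.9733,.2294]);o=get_obs();print(o['position'],o['wrist_force'],o['gripper_width'])
move([.4775,-.002,.0425],R)
```

```text
[ 0.4734 -0.002   0.0546] [ 0.0531 -0.2368 -0.9892] 0.05897349805680915
shift [-0.02    0.0808  0.2416] turn [-0.0539 -0.0106  0.0062]
```

>>> apply_moves --moves "-1 -0.02 0.08 0.1 -0.05 0 0; -1 -0.02 0.08 0.2 -0.05 0 0; -1 -0.02 0.08 0.22 -0.05 0 0; -1 -0.02 0.08 0.22 -0.05 0 0"

```text
time_s: 28.65
position: [0.4797, -0.002, 0.0461]
eef_rot: [[-0.229, 0.973, 0.005], [0.973, 0.229, 0.001], [-0.0, 0.005, -1.0]]
wrist_force: [0.9, -0.1, -1.1]
gripper_width: 0.0582
gripper_force: 64.8
```

>>> apply_moves --moves "-1 0 0 0 0 0 0; -1 0 0 0 0 0 0"

```text
time_s: 28.85
position: [0.4798, -0.0019, 0.0463]
eef_rot: [[-0.229, 0.973, 0.005], [0.973, 0.229, 0.001], [-0.0, 0.005, -1.0]]
wrist_force: [-1.1, -0.0, -0.5]
gripper_width: 0.0583
gripper_force: 64.8
```

Run:
```python
from h import *
R=toolR([.9733,.2294]);o=get_obs();print(o['position'],o['wrist_force'],o['gripper_width'])
move([.4775,-.002,.041],R)
```

```text
[ 0.4798 -0.0019  0.0463] [-1.0799 -0.0021 -0.5004] 0.058320900377189955
shift [ 0.0084 -0.0453  0.105 ] turn [ 0.049   0.0014 -0.0027]
```

>>> apply_moves --moves "-1 0 -0.03 0.04 0.03 0 0; -1 0 -0.03 0.08 0.03 0 0; -1 0 -0.03 0.09 0.03 0 0; -1 0 -0.03 0.1 0.03 0 0; -1 0 -0.03 0.1 0.03 0 0"

```text
time_s: 29.35
position: [0.4782, -0.0021, 0.0409]
eef_rot: [[-0.229, 0.973, 0.001], [0.973, 0.229, 0.0], [0.0, 0.001, -1.0]]
wrist_force: [0.5, 0.0, 0.7]
gripper_width: 0.0587
gripper_force: 64.8
```

Run:
```python
from h import *
R=toolR([.9733,.2294]);o=get_obs();print(o['position'],o['wrist_force'],o['wrist_torque'],o['gripper_width'])
move([.4775,-.002,.041],R)
```

```text
[ 0.4782 -0.0021  0.0409] [0.4524 0.014  0.6584] [-0.0045  0.0128  0.0445] 0.0587495644398716
shift [ 0.0058 -0.0124 -0.0024] turn [ 0.0135 -0.001  -0.0005]
```

Contact is starting at the expected height, so I'll release, retreat straight up and check.

>>> apply_moves --moves "0.4 0 0 0.005 0 0 0; 0.5 0 0 0.005 0 0 0; 0.7 0 0 0.005 0 0 0; 1 0 0 0 0 0 0; 1 0 0 0 0 0 0"

```text
time_s: 29.85
position: [0.4783, -0.0021, 0.041]
eef_rot: [[-0.229, 0.973, 0.002], [0.973, 0.229, 0.0], [0.0, 0.002, -1.0]]
wrist_force: [-0.4, 0.6, 1.0]
gripper_width: 0.0854
gripper_force: 0.0
```

>>> apply_moves --moves "1 0 0 -0.3 0 0 0; 1 0 0 -1 0 0 0; 1 0.2 0 -1.8 0 0 0; 1 0.6 0 -2.6 0 0 0; 1 0.8 0 -3.3 0 0 0"

```text
time_s: 30.35
position: [0.4683, 0.0384, 0.208]
eef_rot: [[-0.231, 0.973, 0.002], [0.973, 0.231, 0.001], [0.001, 0.003, -1.0]]
wrist_force: [1.4, -0.3, -0.1]
gripper_width: 0.0857
gripper_force: 0.0
```

>>> apply_moves --moves "1 0 0 0 0 0 0; 1 0 0 0 0 0 0; 1 0 0 0 0 0 0; 1 0 0 0 0 0 0; 1 0 0 0 0 0 0"

```text
time_s: 30.85
position: [0.4683, 0.0363, 0.205]
eef_rot: [[-0.229, 0.973, -0.001], [0.973, 0.229, 0.001], [0.001, -0.0, -1.0]]
wrist_force: [-0.3, -0.4, 0.5]
gripper_width: 0.0854
gripper_force: 0.0
```

Run:
```python
from h import *
o=get_obs();print(o['time_s'],o['position'],o['qd'])
dark('wrist','w14',.053,(200,100),(450,450))
p=camera_params('wrist');im=cv2.imread('pics/w14_raw.png');hsv=cv2.cvtColor(im,cv2.COLOR_BGR2HSV)
for d in (.031,.038,.045,.052): print(d,w2px(p,[.477-.2294*d,-.002+.9733*d,.043]),w2px(p,[.477+.2294*d,-.002-.9733*d,.043]))
u=int(w2px(p,[.477,-.002,.043])[0])
print([(v,*hsv[v,u]) for v in range(190,330,4)])
```

```text
30.85 [0.4683 0.0363 0.205 ] [ 0.0397 -0.2244 -0.2474 -0.2769 -0.1202  0.0874  0.0015]
wrist [ 286  235   74   69 3628] [321.823  268.3156] circle (477.87518310546875, -1.8755922317504883) 30.68947410583496 ell ((477.8212585449219, -1.93655264377594), (60.661170959472656, 61.130088806152344), 175.56918334960938)
wrist [432 309  40  90 945] [446.3735 351.2063] circle (604.5203857421875, -56.26838684082031) 47.52278137207031 ell ((609.0819091796875, -57.552146911621094), (28.53753089904785, 94.90945434570312), 32.89104080200195)
0.031 (np.float64(321.43952814902576), np.float64(230.8940549293519)) (np.float64(321.4737584214675), np.float64(298.6053855096022))
0.038 (np.float64(321.4354141675959), np.float64(222.75550411540462)) (np.float64(321.47739021761834), np.float64(305.7889355308604))
0.045 (np.float64(321.43124603622044), np.float64(214.50969182208303)) (np.float64(321.4809778419319), np.float64(312.8850115232517))
0.052 (np.float64(321.4270226920147), np.float64(206.15450984753443)) (np.float64(321.48452208723023), np.float64(319.89518540943226))
[(190, np.uint8(15), np.uint8(1
[... 1033 characters left out ...]
 np.uint8(10), np.uint8(165), np.uint8(54)), (278, np.uint8(11), np.uint8(168), np.uint8(50)), (282, np.uint8(12), np.uint8(154), np.uint8(53)), (286, np.uint8(16), np.uint8(180), np.uint8(51)), (290, np.uint8(12), np.uint8(180), np.uint8(51)), (294, np.uint8(12), np.uint8(139), np.uint8(55)), (298, np.uint8(12), np.uint8(158), np.uint8(50)), (302, np.uint8(17), np.uint8(180), np.uint8(44)), (306, np.uint8(16), np.uint8(143), np.uint8(107)), (310, np.uint8(16), np.uint8(139), np.uint8(130)), (314, np.uint8(16), np.uint8(144), np.uint8(106)), (318, np.uint8(15), np.uint8(137), np.uint8(110)), (322, np.uint8(16), np.uint8(140), np.uint8(102)), (326, np.uint8(15), np.uint8(135), np.uint8(136))]
```

The stack is centred: B measures (0.478, −0.002), and the card edges at rows 214 and 312 are where predicted. Handing in.

```bash
python3 -c "
from workcell import *
print(hand_in())"
```

```text
the job is handed in; nothing more can be done
None
```

I handed the job in at about 31 s. The first biscuit was turned with the spatula and lies chocolate up and flat on the board, the spatula was laid on the worktop, and the card and second biscuit are stacked centrally by my last measurements; no verdict came back from the judge.

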